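# Hardness check of a press-brake pad

### The job

Check the rubber die pad lying on the steel plate: take the dial hardness gauge from its rest, press it upright and steadily onto the middle of the pad's top until its foot is flat and loaded with about 15 N (never over 20 N), hold it there for a second, and stand it back in its rest. Then read the short broad hand, which stays at the highest reading: if it stands below the middle of the scale (short of straight up) the pad has gone soft and goes into the sheet-metal scrap box, otherwise lay it flat in the empty half of the plywood tray. Do not disturb the other things on the bench.

Things in the scene. Friction and masses are not known exactly. Their poses are not given: they have to be found in the camera images.
- gauge_handle (a point): Dial hardness gauge, loose, 0.3 kg, 140 mm tall, upright in its rest: steel foot, stem, round grey dial case (58 mm across, 26 mm thick, white dial on its +x side), black block handle on top, 26 (x) by 46 (y) by 36 mm high. Point: handle centre, 122 mm above the foot's underside; handle top 18 mm above it, dial case from 27 mm below it.
- gauge_foot (a point): Centre of the underside of the gauge's round flat foot, 44 mm across; z points up along the gauge. A sprung steel pin, 6 mm thick, stands 6 mm out below it (0.8 N to start it, 4 N fully in).
- max_hand (a joint): Short broad hand on the dial, rad: 0 pin out, 4.71 pin 6 mm in (proportional); stays at the highest reading. Turns clockwise, seen from the dial's front, from lower left; 2.356 (bold mark) is straight up, mid-scale. Pads read 0.8 to 4: the softer, the deeper the pin sinks into the pad and the lower the reading. True only with the foot flat and loaded.
- pad_center (a point): Pad to test: loose brown urethane block, 100 (x) by 50 (y) by 40 mm, 0.25 to 0.6 kg, on the plate. Point: its centre, 20 mm above its underside. Its hardness differs each time and cannot be seen. The middle 24 mm square of the top gives under the pin: bring the pin down within 8 mm of the centre. The face around it carries the foot and is stiff (well under 0.1 mm per N).
- pad_top (a point): Centre of the pad's top face, 40 mm above its underside.
- rest_seat (a point): Gauge rest, fixed: dark cast block 90 mm square, 12 mm high, with a 24 mm square hole in the middle for the pin and a low eight-sided lip (54 mm across inside, 8 mm high) around the foot. Point: centre of the 12 mm high floor on which the foot stands.
- plate: Ground steel plate, fixed, 150 mm (x) by 110 mm (y) by 20 mm; origin at the centre of its underside. The pad lies on it.
- tray_bay (a point): Middle of the empty half of the plywood tray, on its floor (7 mm thick). Tray: fixed, inside 128 (x) by 200 mm (y), walls 28 mm above the bench, 7 mm thick. The point is 50 mm from the tray's middle towards its +y; a spare pad lies in the -y half, its near side 85 mm from this point.
- scrap_bay (a point): Free place on the floor (3 mm thick) of the sheet-metal scrap box. Box: fixed, inside 184 (x) by 164 mm (y), walls 60 mm high. The point is on its middle line, 28 mm from its centre towards its -x; metal offcuts up to 35 mm high lie from 70 mm beyond the point to the +x wall.
- spare_pad: Spare pad lying in the tray, same size as the tested one; origin at the centre of its underside. Leave it alone.
- cone: Sheet-metal cone, 100 mm across, 105 mm high; bystander.
- rivet_tin: Small metal tin, 42 mm across, 50 mm high; bystander.
- collar: Sheet-metal duct collar, 90 mm across, 50 mm high; bystander.
- bracket: Folded metal angle, 80 by 50 mm, 45 mm high; bystander.
- offcut_block: Wooden block 70 by 45 by 30 mm; bystander.
- mallet: Wooden mallet lying on the bench, 240 mm long, 52 mm high; bystander.
- scraper: Screwdriver, 180 mm long; bystander.
There are look-alikes about, which are no part of the job. Of the things like the part that bears rest_seat, leave any that is yellow; of the rest the larger one is meant.

How it is judged (in metres and radians):
On the way:
1. the gauge is pressed upright onto the middle of the pad, foot flat, with 11 to 21 N for 0.7 s (contact force between gauge and pad above 11 N and angle between gauge_foot's own z axis and vertical below 0.07 rad and horizontal distance between gauge_foot and pad_top below 0.011 m), for 0.7 s.
At the end, for the whole second after the job is handed in: Gauge upright in its rest, foot down inside the lip. Pad at rest in the scrap box if the broad hand is below mid-scale (2.36 rad), else flat in the tray's empty half, wholly inside (either place within 0.19 rad of mid-scale). Hand between 0.4 and 4.3 rad (horizontal distance between gauge_foot and rest_seat below 0.01 m and z of gauge_foot in the frame of rest_seat below 0.003 m and angle between gauge_foot's own z axis and vertical below 0.06 rad and linear speed of each of pad, gauge below 0.02 m/s and value of joint max_hand between 0.4 and 4.3 rad and ((value of joint max_hand below 2.55 rad and z of pad_center in the frame of scrap_bay below 0.045 m and x of pad_center in the frame of scrap_bay between -0.06 and 0.115 m and y of pad_center in the frame of scrap_bay between -0.08 and 0.08 m) or (value of joint max_hand above 2.16 rad and z of pad_center in the frame of tray_bay below 0.024 m and angle between pad_center's own z axis and vertical below 0.08 rad and x of pad_center in the frame of tray_bay between -0.04 and 0.04 m and y of pad_center in the frame of tray_bay between -0.055 and 0.03 m))); the robot touches nothing.
It fails at once if the gauge is pressed onto the pad with more than 21 N (contact force between gauge and pad above 21 N).
It fails at once if a bystander is moved by more than 30 mm (distance of any of cone, rivet_tin, collar, bracket, offcut_block, mallet, scraper, spare_pad from where it was at the start of the episode above 0.03 m).
It also fails if it takes over 64 s, if anything falls off the work surface, if the arm or the gripper's body presses on something with over 40 N, if the wrist force passes 120 N, or if a joint passes its speed limit or range.

### The arm

A 6-joint arm with a two-finger parallel gripper is mounted at the origin on the work surface. World frame = base frame: x ahead of the robot, y to its left, z up, the work surface at z = 0. Lengths are in m, angles in degrees, forces in N, time in s.
With the tool pointing down it reaches from about 0.25 to 0.725 m from the base axis. Payload 9.7 kg.
Tool frame: the origin (TCP) lies midway between the tips of the shut fingers; the grasp point (between the pads) lies 19 mm behind it (bot.pinch_z is the distance from the TCP to the grasp point, in m); z points along the fingers, y is the direction in which the jaws open and shut (so a half turn about z gives the same grasp; the last joint's range is limited). The gripper opens to 85 mm and grips with 20 to 120 N. Pads are 22 mm wide; open, the fingers measure 114 mm over their backs; the gripper's body (76 mm by 85 mm) begins 54 mm behind the grasp point. The pads swing forward as they close: fully open they stand 13 mm farther back than shut.
Start: joints at [71.963, 4.979, 10.078, 95.1, 0, 90], TCP at [0.17, 0.523, 0.194] pointing down, gripper open.
Joint ranges: [-179.16, 179.16], [-48.56, 103.87], [-65.8, 70.77], [-126.05, 130.52], [-82.76, 87.17], [-180, 180]. Speed limits (degrees/s): [127.2, 127.2, 147.25, 180, 180, 180].

### API

Orientations are given as [roll, pitch, yaw] about the fixed x, y, z axes, in that order (R = Rz(yaw) Ry(pitch) Rx(roll)).
In Python, from workcell import bot, imaging gives the robot as it stands.
- The arm moves only by the tool servo_tool, never from a script. Its argument "moves" is a list that holds one entry, the list of rows, each a list of 7 numbers: the turn, a rotation vector about the tool's x, y, z in rad, then the shift along the tool's x, y, z in cm, then the finger opening in cm, from 0 to 8.54. A call has 1 to 12 rows; each row shifts and turns the pose as measured when the row begins, along the tool's axes as they then stand; what a row does not reach is not made up. A row lasts 1/12 s, in which the tool goes at most 41.7 mm and 7.16 degrees, less where a joint would pass 70% of its speed; a pose out of reach is approached as far as the arm can. A call is refused whole if a number of a shift passes 4.17 or a number of a turn 0.125, either way. A call with a gripper value outside its range is refused whole. The fingers move at their own pace and stop on an object; "force" is the grip in N (left out, the last holds). Time passes only in rows, so rows that do not move let the fingers close. It gives the time, the measured TCP pose, the force and the opening at its end, in the units of the state.
- bot.get_obs(): the state, without advancing time (a new reading comes with each control period).
- imaging.camera(name): name is "scene" or "top" or "wrist"; returns the picture (420x560x3 uint8, blue, green, red); there is no depth.
- imaging.calibration(name): a dict with "fx", "fy", "cx", "cy" (pixels), "camera_from_world" (4x4, takes a point from world to camera coordinates). Camera axes: x right, y down, z forward; pixel columns grow to the right and rows downward; lengths in m; the calibration is good to about 2 mm. A picture is of the moment at which its call begins: read the wrist's pose just before it. calibration takes no time and is no camera call; for the wrist camera it gives the pose at the moment of the call.
- bot.job_done(): hands the job in, once; it reports no verdict.
The state is a dict: "time": time; "q": joint angles; "qd": joint speeds; "joint_efforts": joint torques, N m; "ee_pos": TCP position; "tcp_rot": TCP orientation; "wrist_force": force on the tool from outside, world axes, zero at the start; "torque": the same for the moment, N m; "opening": finger opening in m.
Only numpy, scipy, OpenCV 4.12 (cv2) and the standard library are available. Lean on these libraries where they do the work, as an engineer would, in place of code of your own. Each camera call takes 0.05 s, during which the arm holds its last target.

## Working session

There is one attempt and no reset: what is moved stays moved. The work goes in short steps, Python scripts to look and compute and a tool call to move; the robot and the scene stay as the last step left them, time stands still between calls to the robot, and variables do not carry over. Pictures are saved under pics/ and viewed, and the job is handed in when it is done.

Besides the shell and the picture viewer there is one more tool, called after "Call:" by a JSON object that holds its "op" and its "data", one argument or row to a line. servo_tool: Moves the arm, as the interface text tells. Its arguments: {"type":"object","properties":{"moves":{"type":"array","items":{"type":"array","items":{"type":"array","items":{"type":"number"}}}},"force":{"type":"number"}},"required":["moves"]}

```bash
mkdir -p pics
python3 - <<'E'
from workcell import bot, imaging
import cv2
for n in ("scene","top","wrist"):
    cv2.imwrite(f"pics/{n}0.png",imaging.camera(n))
o=bot.get_obs();print(o, bot.pinch_z)
for n in ("scene","top","wrist"):
    c=imaging.calibration(n);print(n,c)
E
```

```text
{'time': 0.15, 'q': array([ 7.19618502e+01,  5.00438637e+00,  1.00449466e+01,  9.50984896e+01,
       -3.90474548e-04,  9.00001588e+01]), 'qd': array([ 0.06424347, -0.11517305,  0.16395027,  0.04313724,  0.02781864,
       -0.07818239]), 'joint_efforts': array([-4.40298509e-04, -5.20762467e+01,  4.65044439e+01,  1.38327954e-02,
        1.53849430e-05, -1.81530515e-05]), 'ee_pos': array([0.17024655, 0.52277324, 0.19324147]), 'tcp_rot': array([-1.79942071e+02,  3.90634868e-04,  1.61961692e+02]), 'wrist_force': array([ 0.81119754, -0.10250715, -0.40287501]), 'torque': array([-0.00237033,  0.02215889,  0.04198857]), 'opening': 0.08540066517685055} 0.0187
scene {'fx': 385.11647388659816, 'fy': 385.11647388659816, 'cx': 284.7366224172054, 'cy': 199.5298488098643, 'camera_from_world': array([[-0.82472599,  0.56551649, -0.00425978,  0.46009012],
       [ 0.4684613 ,  0.67892629, -0.56533451, -0.1807981 ],
       [-0.31681391, -0.4682416 , -0.82485074,  1.19176505],
       [ 0.        ,  0.        ,  0.        ,  1.        ]])}
top {'fx': 539.7045417478876, 'fy': 539.7045417478876, 'cx': 280.15717417646874, 'cy': 205.7393553473863, 'camera_from_world': array([[ 0.0258442 , -0.99941856,  0.0222401 , -0.06686719],
       [-0.99311823, -0.02821073, -0.11366763,  0.53058247],
       [ 0.11422895, -0.0191494 , -0.99326988,  1.74463685],
       [ 0.        ,  0.        ,  0.        ,  1.        ]])}
wrist {'fx': 341.72390532684364, 'fy': 341.72390532684364, 'cx': 277.3063937029404, 'cy': 207.91062706248698, 'camera_from_world': array([[ 3.08885820e-01,  9.51099097e-01, -2.40719221e-04,
        -5.49534500e-01],
       [ 9.12696575e-01, -2.96342727e-01,  2.81364442e-01,
        -3.89916370e-02],
       [ 2.67534131e-01, -8.71291900e-02, -9.59600955e-01,
         3.78069633e-01],
       [ 0.00000000e+00,  0.00000000e+00,  0.00000000e+00,
         1.00000000e+00]])}
```

View pics/scene0.png

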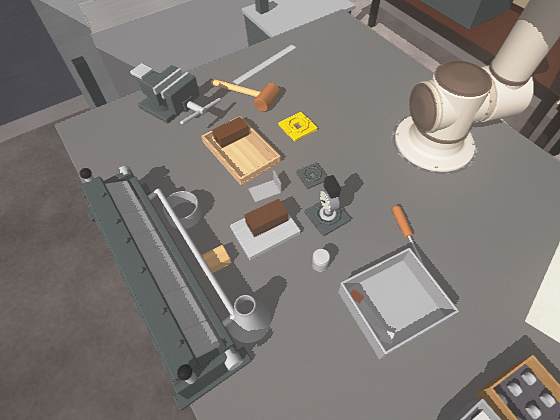

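View pics/top0.png

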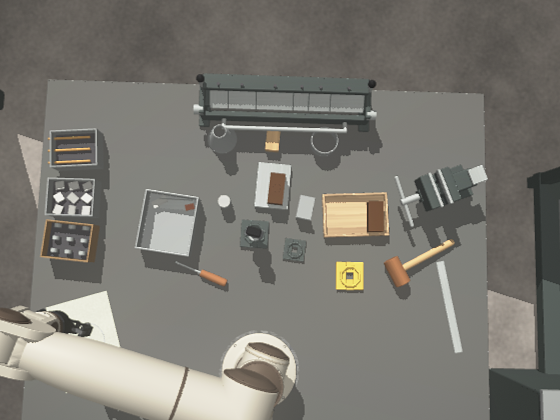

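View pics/wrist0.png

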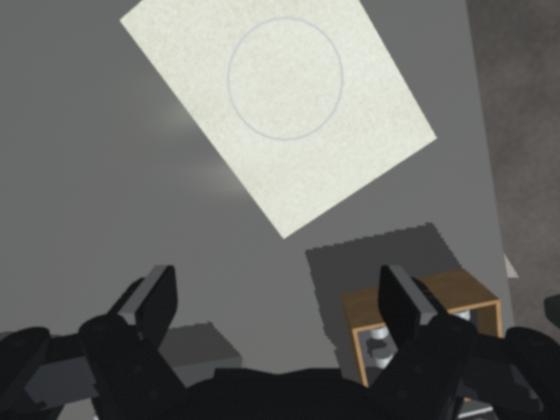

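```bash
cat > h.py <<'E'
from workcell import bot, imaging
import numpy as np, cv2
from scipy.spatial.transform import Rotation as R
np.set_printoptions(precision=4,suppress=True)
def ray(c,uv):
    T=c["camera_from_world"];Rm=T[:3,:3];o=-Rm.T@T[:3,3]
    d=Rm.T@np.array([(uv[0]-c["cx"])/c["fx"],(uv[1]-c["cy"])/c["fy"],1]);return o,d
def onz(c,uv,z):
    o,d=ray(c,uv);return o+d*(z-o[2])/d[2]
def proj(c,p):
    T=c["camera_from_world"];q=T[:3,:3]@np.asarray(p)+T[:3,3];return np.array([c["fx"]*q[0]/q[2]+c["cx"],c["fy"]*q[1]/q[2]+c["cy"]])
def tri(*obs):
    A=np.zeros((3,3));b=np.zeros(3)
    for c,uv in obs:
        o,d=ray(c,uv);d=d/np.linalg.norm(d);P=np.eye(3)-d[:,None]*d;A+=P;b+=P@o
    p=np.linalg.solve(A,b);return p,[proj(c,p)-uv for c,uv in obs]
def crop(img,x0,y0,w,h,s,name):
    cv2.imwrite("pics/"+name,cv2.resize(img[y0:y0+h,x0:x0+w],None,fx=s,fy=s,interpolation=cv2.INTER_CUBIC))
E
python3 - <<'E'
from h import *
s=cv2.imread("pics/scene0.png");t=cv2.imread("pics/top0.png")
crop(s,215,150,160,120,5,"s1.png");crop(t,225,150,160,120,5,"t1.png")
crop(s,190,90,160,120,5,"s2.png");crop(t,130,180,100,80,7,"t2.png");crop(t,310,180,100,75,7,"t3.png")
E
```

```text
(no output)
```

View pics/s1.png

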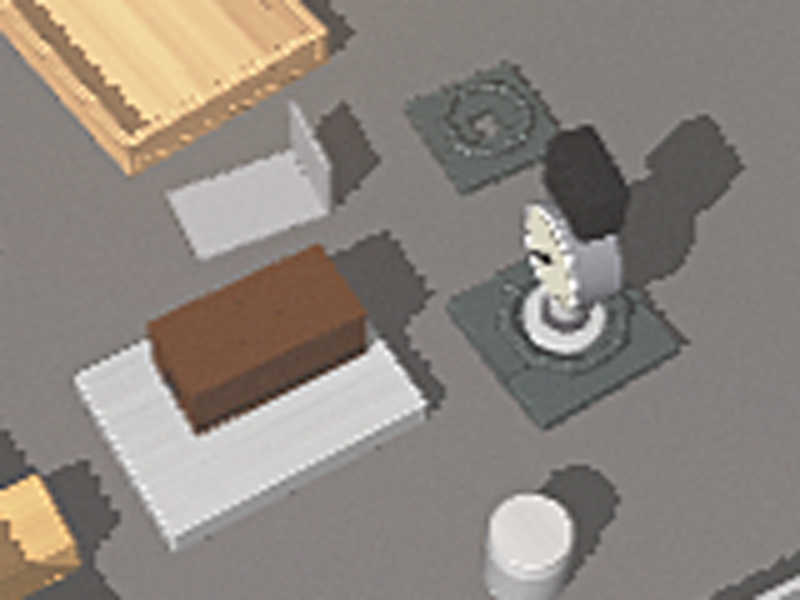

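View pics/t1.png

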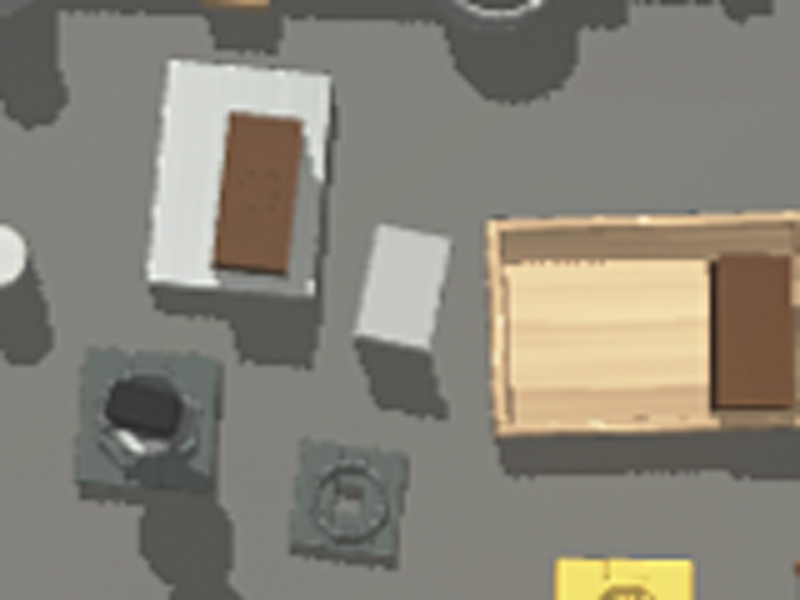

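View pics/t2.png

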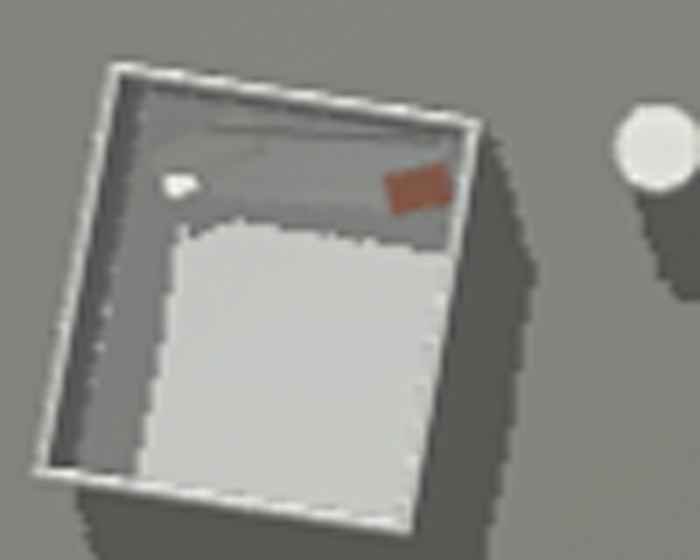

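View pics/t3.png

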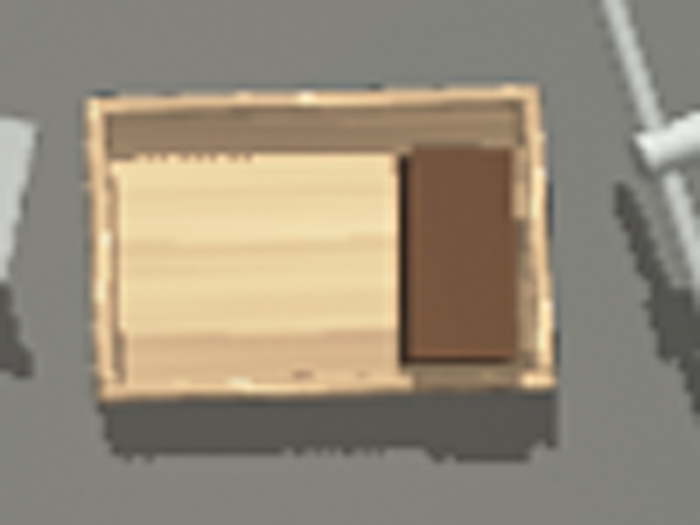

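Run:
```python
from h import *
S=imaging.calibration("scene");T=imaging.calibration("top");W=imaging.calibration("wrist")
f=lambda p,x0,y0,s:((p[0]+.5)/s-.5+x0,(p[1]+.5)/s-.5+y0)
t1=lambda *p:f(p,225,150,5); s1=lambda *p:f(p,215,150,5);t2=lambda *p:f(p,130,180,7);t3=lambda *p:f(p,310,180,7)
pt=[(230,112),(302,122),(288,274),(214,266)]; ps=[(190,398),(150,325),(320,247),(365,320)]
# top corners: +x+y, +x-y, -x-y, -x+y ; scene matching
ps=[(190,398),(150,325),(320,247),(365,320)]
P=[]
for a,b in zip(pt,ps):
    p,e=tri((T,t1(*a)),(S,s1(*b)));P.append(p);print("pad",p,e[0],e[1], onz(T,t1(*a),.06))
P=np.array(P);print(P.mean(0)); d=P[0]+P[1]-P[2]-P[3];print(np.degrees(np.arctan2(d[1],d[0])))
print("plate",[onz(T,t1(*a),.02)[:2] for a in [(168,60),(330,75),(313,296),(148,283)]])
print("rest top",[onz(T,t1(*a),.012)[:2] for a in [(84,347),(221,355),(217,493),(77,485)]])
print("rest scene",[onz(S,s1(*a),.012)[:2] for a in [(545,418),(448,300),(682,345)]])
print("handle top",[onz(T,t1(*a),.152)[:2] for a in [(118,375),(183,393),(170,437),(105,420)]], )
print("box",[onz(T,t2(*a),.06)[:2] for a in [(115,68),(477,124),(408,530),(40,470)]])
print("tray",[onz(T,t3(*a),.028)[:2] for a in [(92,103),(534,90),(549,392),(103,396)]])
M=np.linalg.inv(W["camera_from_world"]);print(M)
o=bot.get_obs();Rt=R.from_euler('xyz',o["tcp_rot"],degrees=True).as_matrix()
print("cam in tool",Rt.T@(M[:3,3]-o["ee_pos"]),"\n",Rt.T@M[:3,:3])
```

```text
pad [ 0.6397 -0.0185  0.0584] [ 0.2013 -0.2441] [0.416  0.0527] [ 0.6386 -0.0179  0.06  ]
pad [ 0.6343 -0.0656  0.0595] [ 0.1885 -0.2395] [0.392  0.0464] [ 0.6334 -0.065   0.06  ]
pad [ 0.535  -0.0593  0.0544] [ 0.2424 -0.2644] [0.4412 0.0678] [ 0.5334 -0.0584  0.06  ]
pad [ 0.5395 -0.0112  0.0497] [ 0.2808 -0.2906] [0.5075 0.0835] [ 0.5373 -0.0104  0.06  ]
[ 0.5871 -0.0387  0.0555]
-3.908098817883977
plate [array([0.6797, 0.0245]), array([ 0.6728, -0.084 ]), array([ 0.5239, -0.0762]), array([0.5295, 0.0331])]
rest top [array([0.4866, 0.0743]), array([ 0.4838, -0.0165]), array([ 0.3925, -0.0164]), array([0.3953, 0.0758])]
rest scene [array([0.4842, 0.0704]), array([ 0.4827, -0.0169]), array([0.3974, 0.0765])]
handle top [array([0.4577, 0.0458]), array([0.4478, 0.0059]), array([0.4208, 0.013 ]), array([0.43  , 0.0528])]
box [array([0.57  , 0.3826]), array([0.5488, 0.2151]), array([0.3615, 0.2384]), array([0.3843, 0.4066])]
tray [array([ 0.5747, -0.1923]), array([ 0.587 , -0.4022]), array([ 0.4439, -0.4098]), array([ 0.4363, -0.1998])]
[[ 0.3089  0.9127  0.2675  0.1042]
 [ 0.9511 -0.2963 -0.0871  0.544 ]
 [-0.0002  0.2814 -0.9596  0.3736]
 [ 0.      0.      0.      1.    ]]
cam in tool [ 0.0694 -0.0004 -0.1804] 
 [[ 0.0008 -0.9596 -0.2814]
 [ 1.      0.0006  0.001 ]
 [-0.0008 -0.2814  0.9596]]
```

```bash
cat > plan.py <<'E'
import sys
from h import *
def plan(pos,rpy,grip,maxs=4.0,maxr=0.12,show=True):
    """straight tool rows from the measured pose to a target pose; prints rounded rows"""
    o=bot.get_obs();p=o["ee_pos"].copy();r=R.from_euler('xyz',o["tcp_rot"],degrees=True)
    g=R.from_euler('xyz',rpy,degrees=True);pos=np.array(pos,float);rows=[]
    n=max(np.linalg.norm(pos-p)*100/maxs,np.linalg.norm((r.inv()*g).as_rotvec())/maxr)
    n=max(1,int(np.ceil(n)))
    for i in range(n):
        k=n-i
        w=np.round((r.inv()*g).as_rotvec()/k,3);s=np.round(r.inv().apply(pos-p)*100/k,2)
        rows.append(list(w)+list(s)+[grip]);p=p+r.apply(s/100);r=r*R.from_rotvec(w)
    print(n,"rows");
    for j in range(0,n,12):print([[float(v) for v in x] for x in rows[j:j+12]])
def st():
    o=bot.get_obs();print("t",round(o["time"],2),o["ee_pos"],o["tcp_rot"],"F",o["wrist_force"],"M",o["torque"],"op",round(o["opening"],4))
E
python3 -c "
from plan import *
plan([0.46,0.02,0.30],[180,0,-10],8.5)"
```

```text
26 rows
[[-0.0, 0.0, 0.115, -1.66, -1.49, -0.41, 8.5], [-0.0, 0.0, 0.115, -1.82, -1.29, -0.41, 8.5], [0.0, 0.0, 0.115, -1.96, -1.08, -0.41, 8.5], [0.0, 0.0, 0.115, -2.07, -0.85, -0.41, 8.5], [0.0, 0.0, 0.116, -2.15, -0.6, -0.41, 8.5], [0.0, 0.0, 0.115, -2.2, -0.35, -0.41, 8.5], [0.0, 0.0, 0.116, -2.23, -0.09, -0.41, 8.5], [0.0, 0.0, 0.115, -2.23, 0.16, -0.41, 8.5], [0.0, 0.0, 0.116, -2.19, 0.42, -0.41, 8.5], [0.0, 0.0, 0.115, -2.13, 0.67, -0.41, 8.5], [0.0, 0.0, 0.116, -2.04, 0.91, -0.41, 8.5], [0.0, 0.0, 0.115, -1.92, 1.14, -0.41, 8.5]]
[[0.0, 0.0, 0.116, -1.78, 1.35, -0.41, 8.5], [0.0, 0.0, 0.115, -1.61, 1.55, -0.41, 8.5], [0.0, 0.0, 0.116, -1.42, 1.72, -0.41, 8.5], [0.0, 0.0, 0.115, -1.21, 1.87, -0.41, 8.5], [0.0, 0.0, 0.116, -0.99, 2.0, -0.41, 8.5], [0.0, 0.0, 0.115, -0.75, 2.1, -0.41, 8.5], [0.0, 0.0, 0.116, -0.5, 2.17, -0.41, 8.5], [0.0, 0.0, 0.115, -0.25, 2.22, -0.41, 8.5], [0.0, 0.0, 0.116, 0.01, 2.23, -0.41, 8.5], [0.0, 0.0, 0.115, 0.27, 2.22, -0.41, 8.5], [0.0, 0.0, 0.116, 0.52, 2.17, -0.4, 8.5], [0.0, 0.0, 0.115, 0.77, 2.1, -0.41, 8.5]]
[[0.0, 0.0, 0.116, 1.0, 1.99, -0.4, 8.5], [0.001, 0.0, 0.115, 1.23, 1.86, -0.41, 8.5]]
```

Call:
{"op": "servo_tool", "data": {
  "moves": [
    [[0,0,0.115,-1.7,-1.5,-1,8.5],[0,0,0.115,-1.8,-1.3,-1,8.5],[0,0,0.115,-2,-1.1,-1,8.5],[0,0,0.115,-2.1,-0.85,-1,8.5],[0,0,0.115,-2.15,-0.6,-1,8.5],[0,0,0.115,-2.2,-0.35,-1,8.5],[0,0,0.115,-2.2,-0.1,-1,8.5],[0,0,0.115,-2.2,0.15,-1,8.5],[0,0,0.115,-2.2,0.4,-1,8.5],[0,0,0.115,-2.1,0.7,-1,8.5],[0,0,0.115,-2,0.9,-1,8.5],[0,0,0.115,-1.9,1.1,-1,8.5]]
  ]
}}

```text
time: 1.15
ee_pos: [0.3006, 0.2795, 0.3128]
tcp_rot: [-179.8, 0.7, 79.7]
wrist_force: [0.4, 0.2, 0.3]
opening: 0.0851
```

```bash
python3 -c "
from plan import *
st()
plan([0.46,0.02,0.30],[180,0,-10],8.5)"
```

```text
t 1.15 [0.3006 0.2795 0.3128] [-179.8022    0.6758   79.6875] F [0.4267 0.2181 0.2795] M [ 0.0799 -0.0369  0.0089] op 0.0851
14 rows
[[0.0, 0.001, 0.112, -1.62, 1.45, 0.11, 8.5], [0.0, 0.001, 0.112, -1.45, 1.62, 0.1, 8.5], [0.001, 0.001, 0.112, -1.26, 1.78, 0.1, 8.5], [0.0, 0.001, 0.112, -1.05, 1.9, 0.1, 8.5], [0.0, 0.001, 0.112, -0.83, 2.01, 0.1, 8.5], [0.001, 0.001, 0.112, -0.6, 2.09, 0.1, 8.5], [0.0, 0.001, 0.112, -0.36, 2.14, 0.1, 8.5], [0.0, 0.001, 0.112, -0.12, 2.17, 0.09, 8.5], [0.001, 0.001, 0.112, 0.12, 2.17, 0.09, 8.5], [0.0, 0.0, 0.111, 0.37, 2.15, 0.09, 8.5], [0.001, 0.001, 0.112, 0.6, 2.09, 0.09, 8.5], [0.0, 0.0, 0.111, 0.83, 2.01, 0.09, 8.5]]
[[0.001, 0.001, 0.112, 1.05, 1.91, 0.1, 8.5], [0.0, 0.0, 0.111, 1.25, 1.77, 0.09, 8.5]]
```

Call:
{"op": "servo_tool", "data": {
  "moves": [
    [[0,0.001,0.12,-1.6,1.5,0.1,8.5],[0,0.001,0.12,-1.4,1.7,0.1,8.5],[0,0.001,0.12,-1.2,1.9,0.1,8.5],[0,0.001,0.12,-1,2,0.1,8.5],[0,0.001,0.12,-0.8,2.1,0.1,8.5],[0,0.001,0.12,-0.5,2.2,0.1,8.5],[0,0.001,0.12,-0.3,2.3,0.1,8.5],[0,0.001,0.12,-0.1,2.3,0.1,8.5],[0,0.001,0.12,0.2,2.3,0.1,8.5],[0,0.001,0.12,0.4,2.3,0.1,8.5],[0,0.001,0.12,0.7,2.2,0.1,8.5],[0,0.001,0.12,0.9,2.1,0.1,8.5]]
  ]
}}

```text
time: 2.15
ee_pos: [0.4401, -0.0109, 0.3023]
tcp_rot: [-178.2, -0.1, -2.7]
wrist_force: [0.9, 0.4, -0.6]
opening: 0.0851
```

```bash
python3 -c "
from plan import *
st()
plan([0.46,0.02,0.30],[180,0,-10],8.5)"
```

```text
t 2.15 [ 0.4401 -0.0109  0.3023] [-178.1672   -0.1452   -2.6992] F [ 0.9174  0.3665 -0.6181] M [-0.0034 -0.0886  0.016 ] op 0.0851
2 rows
[[-0.016, -0.0, 0.064, 0.92, -1.59, 0.17, 8.5], [-0.016, -0.0, 0.063, 0.82, -1.64, 0.14, 8.5]]
```

Call:
{"op": "servo_tool", "data": {
  "moves": [
    [[-0.016,0,0.06,0.9,-1.6,0.2,8.5],[-0.016,0,0.06,0.8,-1.6,0.1,8.5],[0,0,0,0,0,0,8.5]]
  ]
}}

```text
time: 2.4
ee_pos: [0.4553, -0.0404, 0.2987]
tcp_rot: [-177.7, 0.2, -6.6]
wrist_force: [0.9, 1.3, -0.6]
opening: 0.0849
```

```bash
python3 -c "
from plan import *
st()
cal=imaging.calibration('wrist');np.save('w1.npy',cal['camera_from_world'])
im=imaging.camera('wrist');cv2.imwrite('pics/w1.png',im)
c=cal
print(proj(c,[0.44,.029,.152]),proj(c,[.586,-.038,.06]))"
```

```text
t 2.4 [ 0.4553 -0.0404  0.2987] [-177.6875    0.2135   -6.643 ] F [ 0.8835  1.284  -0.611 ] M [-0.0562 -0.083  -0.0325] op 0.0849
[215.8757 207.2512] [269.9808  55.0128]
```

View pics/w1.png

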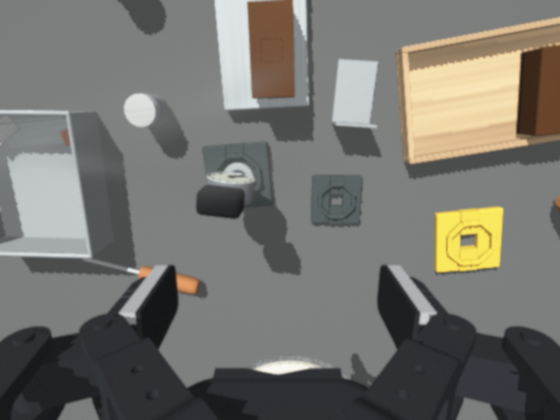

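```bash
python3 -c "
from h import *
im=cv2.imread('pics/w1.png')
crop(im,170,120,140,105,5.5,'w1a.png')
crop(im,200,0,130,100,6,'w1b.png')"
```

```text
(no output)
```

View pics/w1a.png

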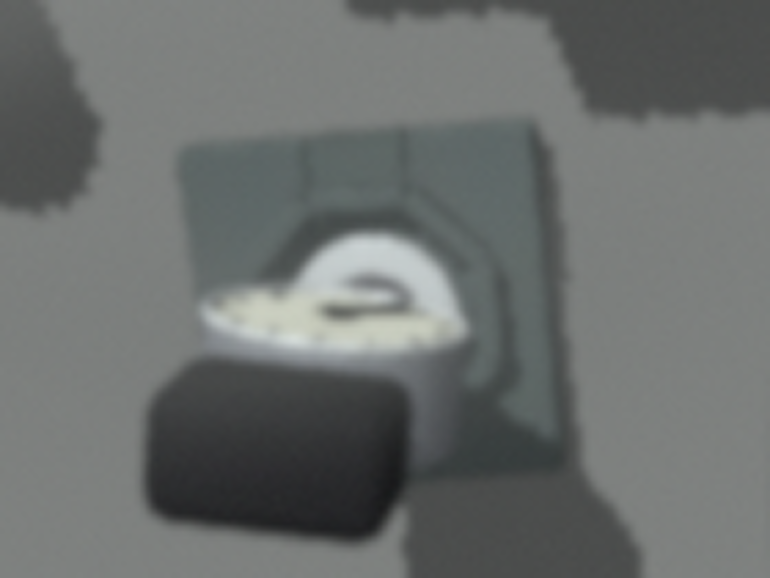

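View pics/w1b.png

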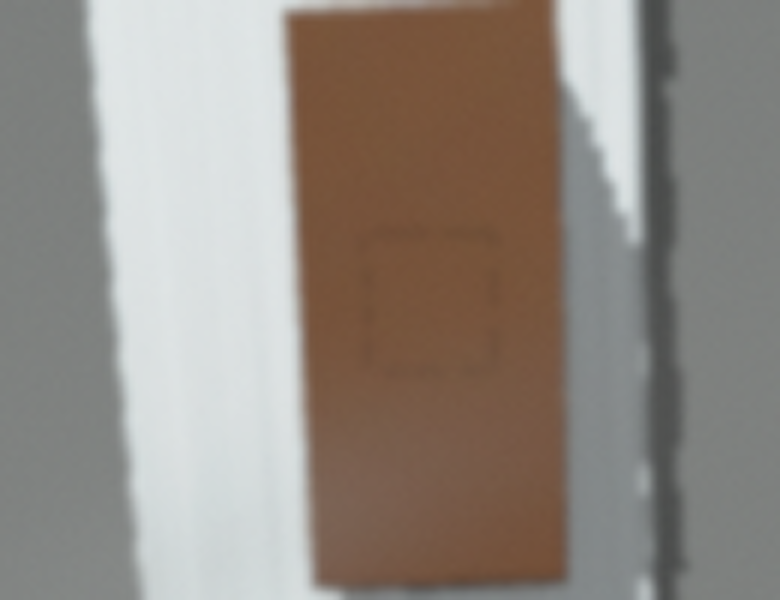

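```bash
cat > ov.py <<'E'
from h import *
def box(c,ctr,dims,yaw):
    r=R.from_euler('z',yaw,degrees=True);pts=np.array([[sx,sy,sz] for sx in(-.5,.5) for sy in(-.5,.5) for sz in(-.5,.5)])*dims
    return np.array([proj(c,r.apply(p)+ctr) for p in pts])
def draw(img,c,ctr,dims,yaw,x0,y0,s,col=(0,255,0)):
    P=(box(c,ctr,dims,yaw)-[x0,y0]+.5)*s-.5
    for i in range(8):
        for j in range(i):
            if bin(i^j).count('1')==1: cv2.line(img,tuple(int(round(v)) for v in P[i]),tuple(int(round(v)) for v in P[j]),col,1)
E
cat > o1.py <<'E'
from ov import *
import sys
T=imaging.calibration("top");W=imaging.calibration("wrist");W["camera_from_world"]=np.load("w1.npy")
x,y,yaw=map(float,sys.argv[1:4]);px,py,pyaw=map(float,sys.argv[4:7])
a=cv2.imread("pics/w1.png");t=cv2.imread("pics/top0.png");outs=[]
def one(img,c,x0,y0,w,h,s):
    b=cv2.resize(img[y0:y0+h,x0:x0+w],None,fx=s,fy=s,interpolation=cv2.INTER_CUBIC)
    draw(b,c,np.array([x,y,.134]),np.array([.026,.046,.036]),yaw,x0,y0,s)
    draw(b,c,np.array([.4395,.029,.006]),np.array([.09,.09,.012]),float(sys.argv[7]),x0,y0,s,(0,0,255))
    draw(b,c,np.array([px,py,.04]),np.array([.1,.05,.04]),pyaw,x0,y0,s,(255,255,0));return b
b1=one(a,W,190,0,100,230,2.6);b2=one(t,T,235,165,75,90,6.64)
h=max(b1.shape[0],b2.shape[0]);o=np.zeros((h,b1.shape[1]+b2.shape[1],3),np.uint8);o[:b1.shape[0],:b1.shape[1]]=b1;o[:b2.shape[0],b1.shape[1]:]=b2
cv2.imwrite("pics/ov_%s.png"%sys.argv[8],o);print(o.shape)
E
python3 o1.py .439 .0294 -13 .586 -.038 -4 -1 a
python3 -c "
from h import *
T=imaging.calibration('top');W=imaging.calibration('wrist');W['camera_from_world']=np.load('w1.npy')
f=lambda p,x0,y0,s:((p[0]+.5)/s-.5+x0,(p[1]+.5)/s-.5+y0)
w=lambda *p:f(p,170,120,5.5);wb=lambda *p:f(p,200,0,6);t=lambda *p:f(p,225,150,5)
print(tri((W,w(150,515)),(T,t(105,420))))
print([onz(W,wb(*p),.06) for p in [(287,13),(556,5),(566,583),(316,585)]])
print(onz(W,wb(431,303),.06))
print('rest',[onz(W,w(*p),.012) for p in [(178,148),(537,120),(565,470)]])
"
```

```text
(598, 758, 3)
(array([0.4313, 0.0538, 0.1372]), [array([0.4211, 0.2389]), array([-0.1237, -0.1078])])
[array([ 0.6419, -0.0201,  0.06  ]), array([ 0.6371, -0.0685,  0.06  ]), array([ 0.5382, -0.0603,  0.06  ]), array([ 0.5435, -0.0119,  0.06  ])]
[ 0.5909 -0.0402  0.06  ]
rest [array([0.4896, 0.0705, 0.012 ]), array([ 0.4865, -0.0191,  0.012 ]), array([ 0.397 , -0.0153,  0.012 ])]
```

View pics/ov_a.png

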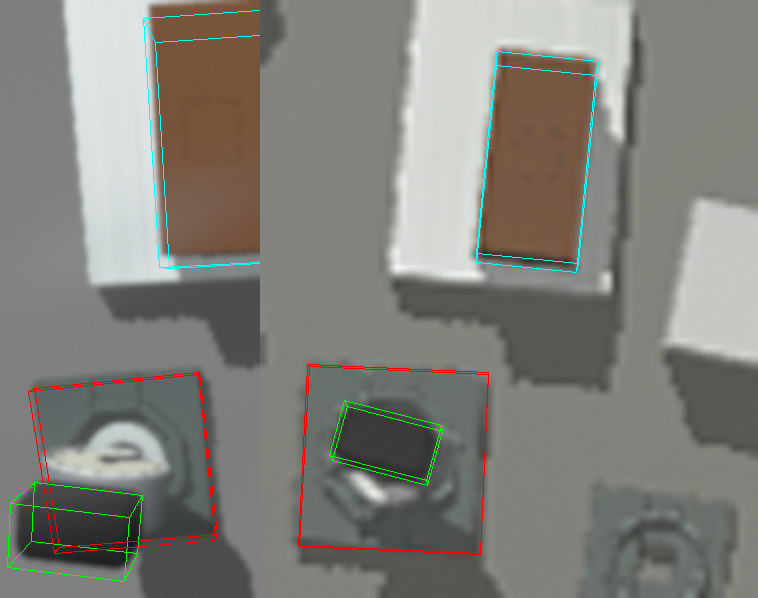

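```bash
python3 -c "
from plan import *
st()
plan([0.42,0.028,0.23],[180,0,-13],8.5)"
```

```text
t 2.45 [ 0.4548 -0.0395  0.2988] [-177.6807    0.2209   -6.5443] F [ 0.1472 -0.5892 -0.2217] M [-0.0042  0.0247  0.0151] op 0.0849
3 rows
[[-0.013, 0.002, 0.038, -1.4, -2.01, 2.38, 8.5], [-0.014, 0.002, 0.037, -1.48, -1.98, 2.36, 8.5], [-0.013, 0.002, 0.038, -1.56, -1.96, 2.32, 8.5]]
```

Call:
{"op": "servo_tool", "data": {
  "moves": [
    [[-0.013,0.002,0.037,-1.4,-2,2.3,8.5],[-0.013,0.002,0.037,-1.5,-2,2.3,8.5],[-0.013,0.002,0.037,-1.5,-2,2.2,8.5],[0,0,0,0,0,0,8.5],[0,0,0,0,0,0,8.5]]
  ]
}}

```text
time: 2.87
ee_pos: [0.4066, -0.0371, 0.2306]
tcp_rot: [-176.8, 0.2, -7.7]
wrist_force: [0.6, -0.6, 0.6]
opening: 0.0849
```

```bash
python3 -c "
from plan import *
st()
cal=imaging.calibration('wrist');np.save('w2.npy',cal['camera_from_world'])
im=imaging.camera('wrist');cv2.imwrite('pics/w2.png',im)
st()
"
```

```text
t 2.87 [ 0.4066 -0.0371  0.2306] [-176.805     0.2352   -7.6762] F [ 0.5533 -0.6348  0.6001] M [-0.0704  0.0201  0.0185] op 0.0849
t 2.92 [ 0.4068 -0.0371  0.2307] [-176.8075    0.2555   -7.6704] F [ 1.078  -1.0739 -0.2087] M [-0.0382 -0.0792 -0.0553] op 0.0847
```

View pics/w2.png

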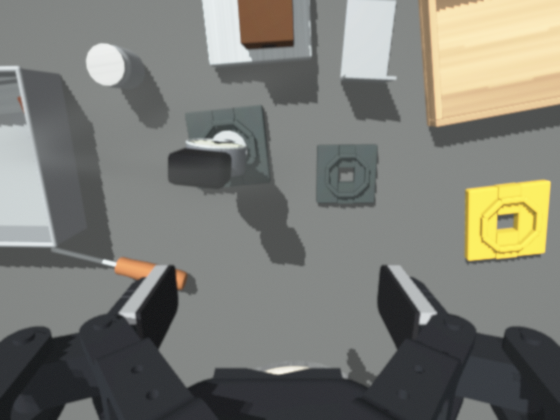

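```bash
python3 -c "
from plan import *
o=bot.get_obs();print(o['q'],o['qd'],o['joint_efforts'])"
```

```text
[ -7.7279 -12.9291  -2.7083 100.4795   3.1923 179.9424] [-0.2214  1.2441  2.5169  0.2215 -0.063   0.0402] [ -0.3097 -32.7841  45.9543  -0.2858   0.1681   0.0002]
```

Call:
{"op": "servo_tool", "data": {
  "moves": [
    [[0,0,0,0,-2,0,8.5],[0,0,0,0,0,0,8.5],[0,0,0,0,0,0,8.5]]
  ]
}}

```text
time: 3.17
ee_pos: [0.4103, -0.0268, 0.2351]
tcp_rot: [-176.2, -0.0, -6.6]
wrist_force: [0.2, 0.0, 0.5]
opening: 0.0851
```

```bash
python3 -c "
from plan import *
st();o=bot.get_obs();print(o['q'],o['qd'],o['joint_efforts'])"
```

```text
t 3.17 [ 0.4103 -0.0268  0.2351] [-176.2387   -0.0005   -6.6375] F [0.2445 0.001  0.4678] M [-0.035   0.0088  0.0069] op 0.0851
[ -6.6912 -12.7228  -2.0602 100.6656   3.7613 179.9462] [1.2468 0.6282 1.8832 0.2148 0.6429 0.0104] [ -0.053  -31.856   45.1993   0.0378   0.2442  -0.0001]
```

```bash
python3 -c "
from plan import *
plan([0.44,0.028,0.24],[180,0,77],8.5)"
```

```text
13 rows
[[-0.004, -0.004, -0.112, 0.18, -0.45, -0.01, 8.5], [-0.004, -0.004, -0.112, 0.23, -0.42, -0.01, 8.5], [-0.004, -0.004, -0.112, 0.27, -0.4, -0.01, 8.5], [-0.004, -0.004, -0.112, 0.32, -0.36, -0.02, 8.5], [-0.004, -0.004, -0.112, 0.35, -0.33, -0.02, 8.5], [-0.004, -0.004, -0.112, 0.39, -0.28, -0.02, 8.5], [-0.004, -0.004, -0.112, 0.42, -0.24, -0.02, 8.5], [-0.004, -0.004, -0.113, 0.44, -0.19, -0.03, 8.5], [-0.005, -0.003, -0.112, 0.46, -0.14, -0.03, 8.5], [-0.004, -0.004, -0.113, 0.47, -0.09, -0.03, 8.5], [-0.005, -0.003, -0.112, 0.48, -0.03, -0.03, 8.5], [-0.004, -0.004, -0.113, 0.48, 0.02, -0.04, 8.5]]
[[-0.005, -0.003, -0.112, 0.47, 0.07, -0.03, 8.5]]
```

Call:
{"op": "servo_tool", "data": {
  "moves": [
    [[-0.005,-0.004,-0.12,0.2,-0.45,0,8.5],[-0.005,-0.004,-0.12,0.25,-0.45,0,8.5],[-0.005,-0.004,-0.12,0.3,-0.4,0,8.5],[-0.005,-0.004,-0.12,0.35,-0.4,0,8.5],[-0.005,-0.004,-0.12,0.35,-0.35,0,8.5],[-0.005,-0.004,-0.12,0.4,-0.3,0,8.5],[-0.005,-0.004,-0.12,0.45,-0.25,0,8.5],[-0.005,-0.004,-0.12,0.45,-0.2,0,8.5],[-0.005,-0.004,-0.12,0.5,-0.15,0,8.5],[-0.005,-0.004,-0.12,0.5,-0.1,0,8.5],[-0.005,-0.004,-0.12,0.5,0,0,8.5],[-0.005,-0.004,-0.12,0.5,0,0,8.5]]
  ]
}}

```text
time: 4.17
ee_pos: [0.4458, 0.0325, 0.2452]
tcp_rot: [179.1, 0.3, 78.9]
wrist_force: [0.2, 0.1, 0.4]
opening: 0.0849
```

```bash
python3 -c "
from plan import *
st();plan([0.44,0.028,0.24],[180,0,77],8.5)"
```

```text
t 4.17 [0.4458 0.0325 0.2452] [179.0698   0.2538  78.9493] F [0.2143 0.0544 0.4199] M [ 0.031   0.0303 -0.0008] op 0.0849
1 rows
[[0.016, 0.004, 0.034, -0.55, -0.49, 0.52, 8.5]]
```

Call:
{"op": "servo_tool", "data": {
  "moves": [
    [[0.016,0.004,0.03,-0.5,-0.5,0.5,8.5],[0,0,0,0,0,0,8.5],[0,0,0,0,0,0,8.5]]
  ]
}}

```text
time: 4.42
ee_pos: [0.4411, 0.0296, 0.2409]
tcp_rot: [180.0, -0.0, 77.2]
wrist_force: [0.6, -0.2, -0.3]
opening: 0.085
```

```bash
python3 -c "
from plan import *
st()
cal=imaging.calibration('wrist');np.save('w3.npy',cal['camera_from_world'])
im=imaging.camera('wrist');cv2.imwrite('pics/w3.png',im)
st()
"
```

```text
t 4.42 [0.4411 0.0296 0.2409] [179.9751  -0.0426  77.2427] F [ 0.5538 -0.2196 -0.2664] M [-0.004  -0.034   0.0188] op 0.085
t 4.47 [0.441  0.0294 0.2408] [179.9914  -0.0344  77.2194] F [-0.7229  1.1008  0.0109] M [-0.0243  0.0458 -0.0405] op 0.085
```

View pics/w3.png

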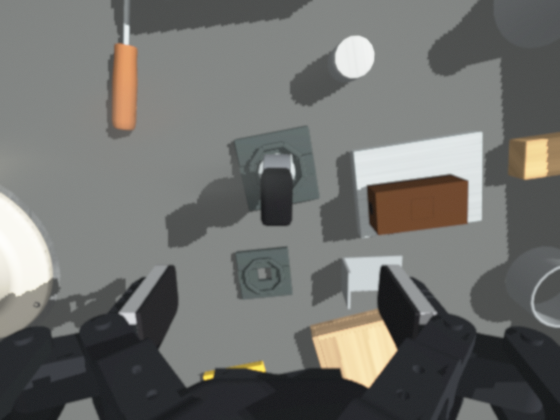

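```bash
cat > o3.py <<'E'
from ov import *
import sys
W=imaging.calibration("wrist");W["camera_from_world"]=np.load(sys.argv[1])
im=cv2.imread(sys.argv[2]);v=list(map(float,sys.argv[4:]));x0,y0,w,h,s=220,110,290,140,2.75
def one(x0,y0,w,h,s,name):
    b=cv2.resize(im[y0:y0+h,x0:x0+w],None,fx=s,fy=s,interpolation=cv2.INTER_CUBIC)
    draw(b,W,np.array([v[0],v[1],.134]),np.array([.026,.046,.036]),v[2],x0,y0,s)
    draw(b,W,np.array([v[3],v[4],.006]),np.array([.09,.09,.012]),v[5],x0,y0,s,(0,0,255))
    draw(b,W,np.array([v[6],v[7],.04]),np.array([.1,.05,.04]),v[8],x0,y0,s,(255,255,0));cv2.imwrite("pics/"+name,b)
one(225,115,110,120,5,sys.argv[3]+"a.png");one(340,120,155,125,5,sys.argv[3]+"b.png")
E
python3 o3.py w3.npy pics/w3.png o3 .441 .028 -13 .441 .028 -1 .589 -.039 -4
```

```text
(no output)
```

View pics/o3a.png

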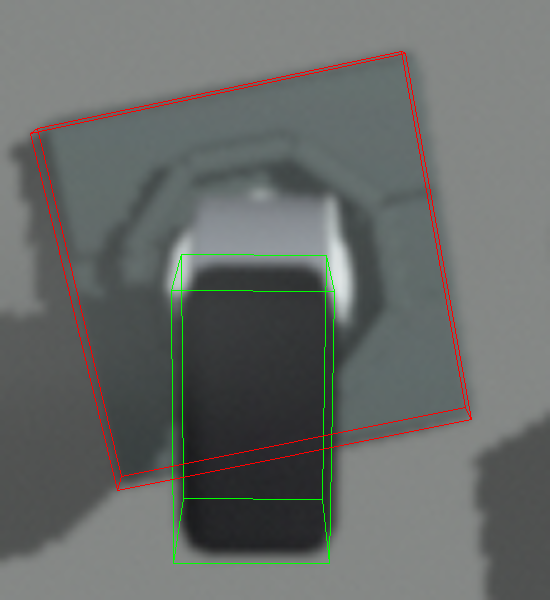

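View pics/o3b.png

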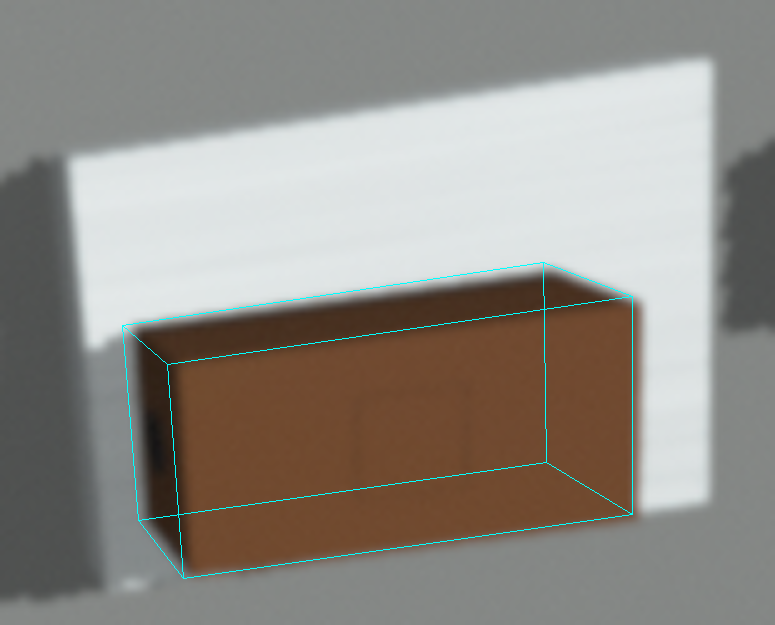

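Call:
{"op": "servo_tool", "data": {
  "moves": [
    [[0,0,0,-0.12,0.1,2.5,8.5],[0,0,0,0,0,2.5,8.5],[0,0,0,0,0,2.5,8.5],[0,0,0,0,0,2.2,8.5],[0,0,0,0,0,1.5,8.5],[0,0,0,0,0,0,8.5]]
  ]
}}

```text
time: 4.97
ee_pos: [0.4433, 0.0263, 0.1262]
tcp_rot: [179.8, -0.1, 76.2]
wrist_force: [-0.9, -0.4, 0.5]
opening: 0.0849
```

```bash
python3 -c "
from plan import *
st();plan([0.4418,0.028,0.117],[180,0,77],8.5)"
```

```text
t 4.97 [0.4433 0.0263 0.1262] [179.7551  -0.1241  76.2143] F [-0.8736 -0.3752  0.526 ] M [0.0009 0.0344 0.0068] op 0.0849
1 rows
[[0.004, -0.002, -0.014, 0.12, -0.19, 0.92, 8.5]]
```

Call:
{"op": "servo_tool", "data": {
  "moves": [
    [[0.004,-0.002,-0.014,0.12,-0.19,0.9,8.5],[0,0,0,0,0,0,8.5]]
  ]
}}

```text
time: 5.13
ee_pos: [0.4416, 0.0276, 0.1172]
tcp_rot: [-180.0, -0.0, 76.9]
wrist_force: [0.1, -0.9, -0.1]
opening: 0.0852
```

```bash
python3 -c "
from plan import *
st();plan([0.4418,0.028,0.117],[180,0,77],8.5)
cv2.imwrite('pics/w4.png',imaging.camera('wrist'))"
```

```text
t 5.13 [0.4416 0.0276 0.1172] [-179.9885   -0.001    76.8848] F [ 0.0666 -0.8807 -0.1434] M [-0.0196  0.0532 -0.0079] op 0.0852
1 rows
[[-0.0, -0.0, -0.002, 0.04, 0.01, 0.02, 8.5]]
```

View pics/w4.png

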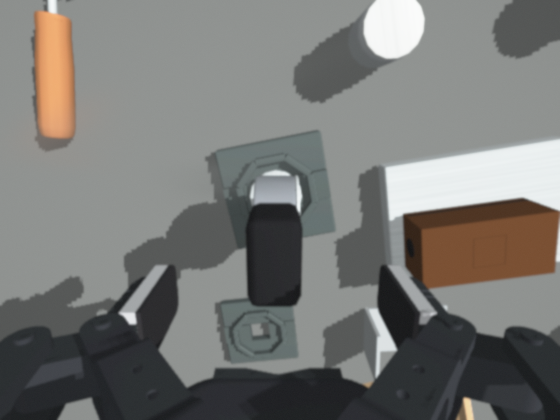

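```bash
python3 -c "
from h import *
c=imaging.calibration('wrist')
for p in [(250,303),(300,303),(300,208),(250,208)]: print(onz(c,p,.152))
print(proj(c,[.4418,.028,.152]))"
```

```text
[0.4268 0.0104 0.152 ]
[0.4505 0.0048 0.152 ]
[0.4606 0.0521 0.152 ]
[0.4387 0.0571 0.152 ]
[271.6604 264.4259]
```

Call:
{"op": "servo_tool", "data": {
  "moves": [
    [[0,0,0,0.2,0.1,0,8.5],[0,0,0,0,0,0,2.2],[0,0,0,0,0,0,2.2],[0,0,0,0,0,0,2.2],[0,0,0,0,0,0,2.2],[0,0,0,0,0,0,2.2],[0,0,0,0,0,0,2.2],[0,0,0,0,0,0,2.2],[0,0,0,0,0,0,2.2]]
  ],
  "force": 80
}}

```text
time: 5.93
ee_pos: [0.4462, 0.0297, 0.1231]
tcp_rot: [179.5, -0.1, 76.8]
wrist_force: [0.3, 0.1, -0.0]
opening: 0.0222
```

```bash
python3 -c "
from plan import *
st()"
```

```text
t 5.93 [0.4462 0.0297 0.1231] [179.5427  -0.1405  76.7974] F [ 0.3484  0.0506 -0.0393] M [0.0132 0.0335 0.0123] op 0.0222
```

```bash
python3 -c "
from plan import *
cv2.imwrite('pics/w5.png',imaging.camera('wrist'));s=imaging.camera('scene');crop(s,270,110,130,130,4.6,'s5.png');st()"
```

```text
t 6.03 [0.4461 0.0297 0.1231] [179.5504  -0.1388  76.7997] F [-0.2214 -0.6617 -0.0619] M [ 0.0109  0.0033 -0.0061] op 0.022
```

View pics/w5.png

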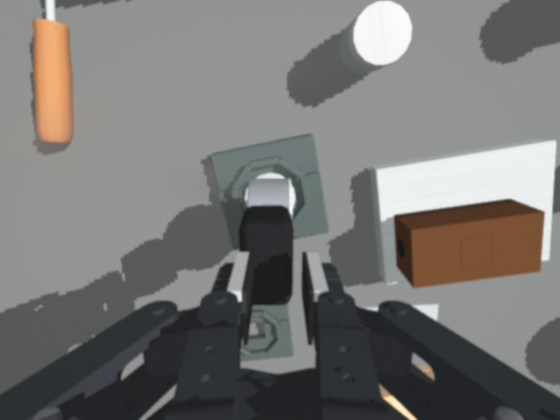

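View pics/s5.png

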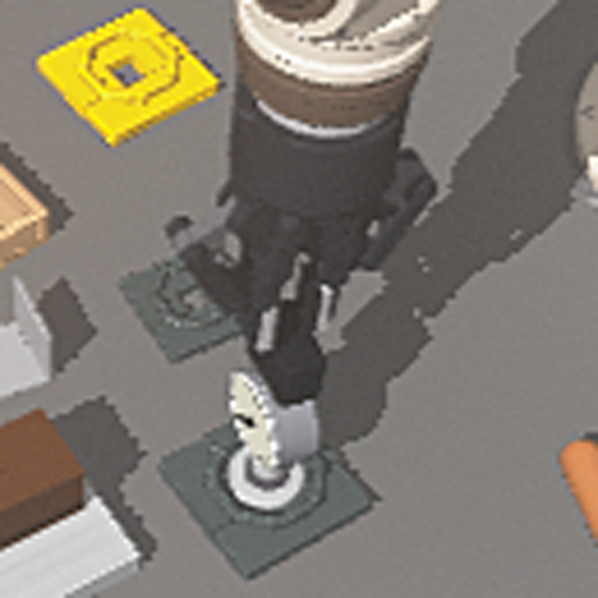

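```bash
python3 -c "
from h import *
o=bot.get_obs()
print(o['q'])
c=imaging.calibration('wrist');S=imaging.calibration('scene')
Rt=R.from_euler('xyz',o['tcp_rot'],degrees=True)
for z in (0,-.0187,-.04,-.06):
  for y in (-.011,.011):
    p=o['ee_pos']+Rt.apply([0,y,z]);q=proj(S,p);print(z,y,p,'wrist',proj(c,p),'scenecrop',(q-[270,110]+.5)*4.6)
"
```

```text
[  3.8107 -10.4897 -12.6224  87.3968   0.0012 107.0116]
0 -0.011 [0.4354 0.0322 0.123 ] wrist [253.9093 238.8898] scenecrop [294.403 367.924]
0 0.011 [0.4569 0.0272 0.1231] wrist [292.8448 238.9279] scenecrop [256.5556 380.0904]
-0.0187 -0.011 [0.4353 0.0322 0.1417] wrist [251.4861 252.3266] scenecrop [298.2212 346.6879]
-0.0187 0.011 [0.4567 0.0272 0.1418] wrist [294.411  252.3694] scenecrop [259.7586 358.9522]
-0.04 -0.011 [0.4351 0.0322 0.163 ] wrist [248.0412 271.4291] scenecrop [302.7282 321.6198]
-0.04 0.011 [0.4565 0.0272 0.1631] wrist [296.6375 271.4787] scenecrop [263.5402 333.9953]
-0.06 -0.011 [0.4349 0.0322 0.183 ] wrist [243.8605 294.6114] scenecrop [307.122  297.1818]
-0.06 0.011 [0.4564 0.0272 0.1831] wrist [299.3396 294.6699] scenecrop [267.2275 309.6611]
```

```bash
python3 -c "
from h import *
im=cv2.imread('pics/w5.png');im=cv2.convertScaleAbs(im,alpha=2.2,beta=20)
crop(im,180,170,190,140,4.2,'w5a.png')"
```

```text
(no output)
```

View pics/w5a.png

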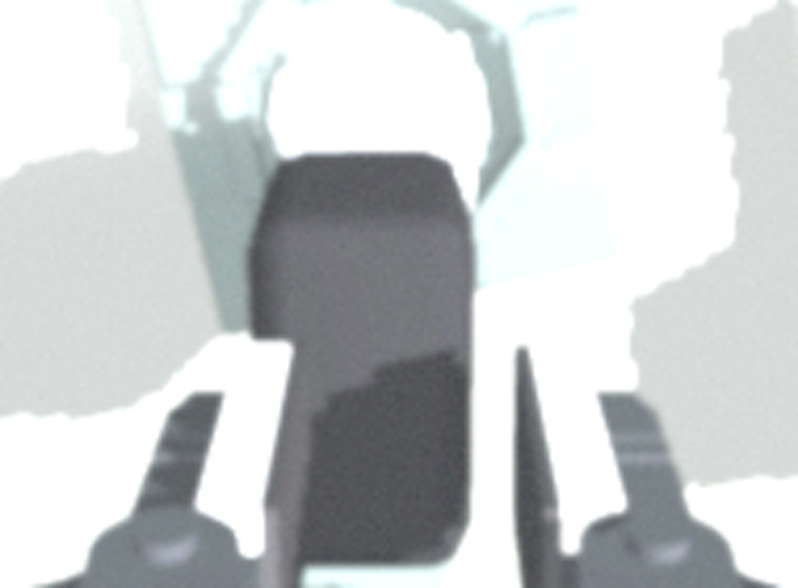

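```bash
python3 -c "
from h import *
im=imaging.camera('scene');cv2.imwrite('pics/s6f.png',im);im=cv2.convertScaleAbs(im,alpha=1.6,beta=20)
crop(im,305,155,56,50,14,'s6.png')
im=imaging.camera('top');cv2.imwrite('pics/t6f.png',im);"
```

```text
(no output)
```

View pics/s6.png

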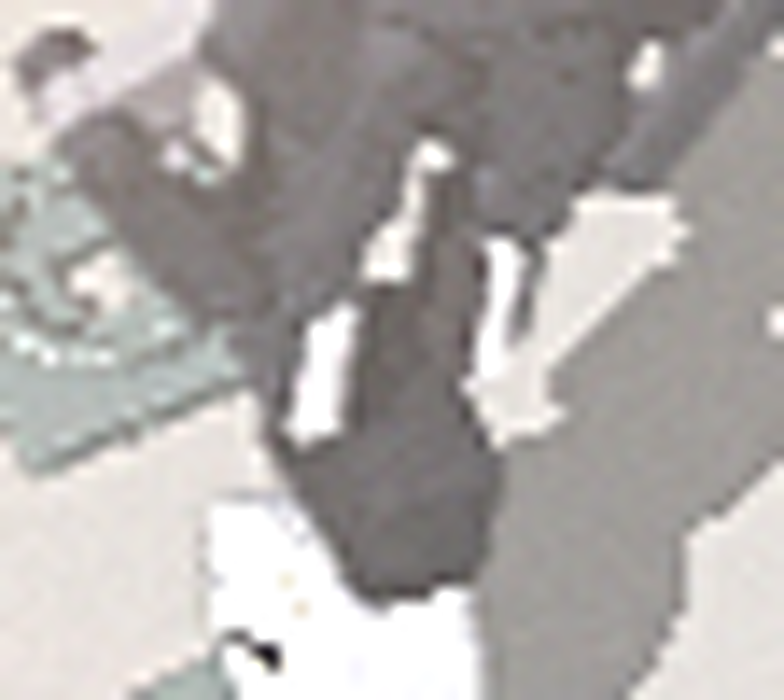

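```bash
python3 -c "
from h import *
c=imaging.calibration('wrist');S=imaging.calibration('scene');o=bot.get_obs();Rt=R.from_euler('xyz',o['tcp_rot'],degrees=True)
for w,s in [((305,252),(329,186.4)),((250,251),(338.6,182)),((320,262),(326.2,186.2))]:
  p,e=tri((c,w),(S,s));print(p,e,Rt.inv().apply(p-o['ee_pos']))
"
```

```text
[0.4619 0.0397 0.167 ] [array([-1.7389, -4.5681]), array([-0.5739, -0.6974])] [ 0.0134  0.0134 -0.0439]
[0.4403 0.0475 0.1746] [array([-1.2548, -2.3103]), array([-0.3513, -0.3047])] [ 0.0161 -0.0094 -0.0517]
[0.4673 0.0353 0.1685] [array([-2.0626, -6.7378]), array([-0.7334, -1.061 ])] [ 0.0104  0.0197 -0.0453]
```

Call:
{"op": "servo_tool", "data": {
  "moves": [
    [[0,0,0,0,0,0,6.5],[0,0,0,0,0,0,6.5],[0,0,0,0,0,0,6.5],[0,0,0,0,0,0,6.5],[0,0,0,0,0,0,6.5]]
  ]
}}

```text
time: 6.55
ee_pos: [0.4461, 0.0297, 0.1229]
tcp_rot: [179.6, -0.1, 76.8]
wrist_force: [-0.2, 0.3, 0.5]
opening: 0.0652
```

```bash
python3 -c "
from plan import *
st();im=imaging.camera('wrist');cv2.imwrite('pics/w7.png',im);plan([0.4435,0.030,0.1],[180,0,77],6.5,2)"
```

```text
t 6.55 [0.4461 0.0297 0.1229] [179.5659  -0.1324  76.797 ] F [-0.2142  0.2871  0.5292] M [ 0.0318 -0.0061  0.0588] op 0.0652
2 rows
[[0.004, -0.001, -0.002, -0.02, -0.14, 1.14, 6.5], [0.004, -0.001, -0.002, -0.01, -0.13, 1.15, 6.5]]
```

View pics/w7.png

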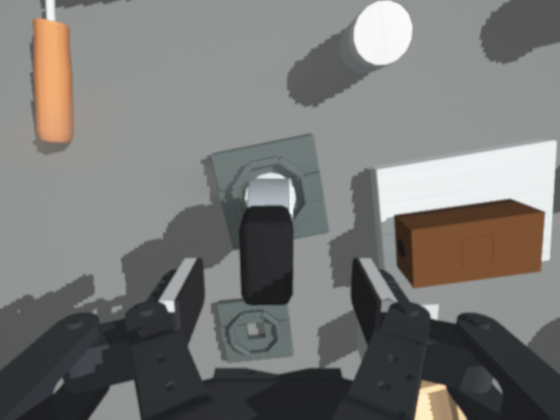

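Call:
{"op": "servo_tool", "data": {
  "moves": [
    [[0.004,-0.001,0,0,-0.14,1.2,6.5],[0.004,-0.001,0,0,-0.13,1.2,6.5],[0,0,0,0,0,0,6.5]]
  ]
}}

```text
time: 6.85
ee_pos: [0.4436, 0.0304, 0.0968]
tcp_rot: [-180.0, -0.0, 76.8]
wrist_force: [-0.1, -0.2, -0.1]
opening: 0.0652
```

```bash
python3 -c "
from plan import *
st();im=imaging.camera('wrist');crop(im,120,120,320,240,2.5,'w8.png');s=imaging.camera('scene');crop(s,290,130,80,75,8,'s8.png')"
```

```text
t 6.85 [0.4436 0.0304 0.0968] [-179.9753   -0.023    76.7942] F [-0.0571 -0.2441 -0.0619] M [0.0496 0.0178 0.0165] op 0.0652
```

View pics/w8.png

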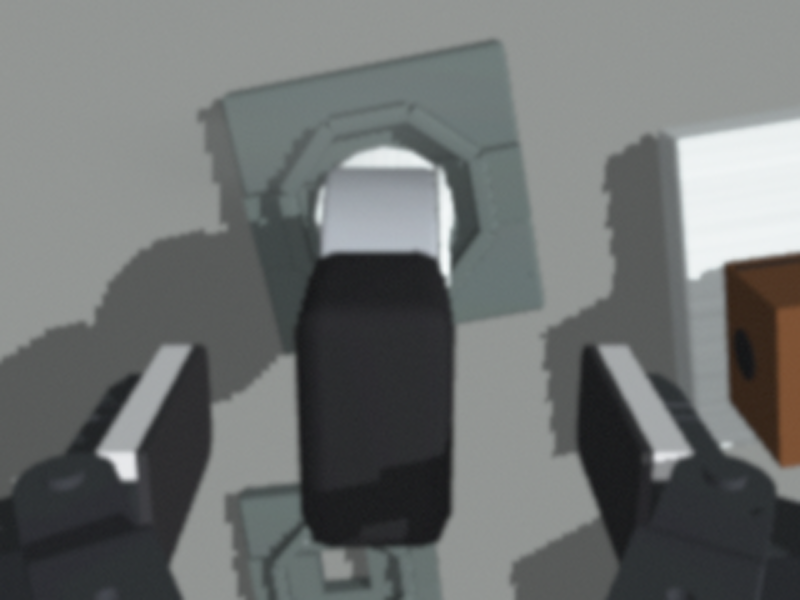

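View pics/s8.png

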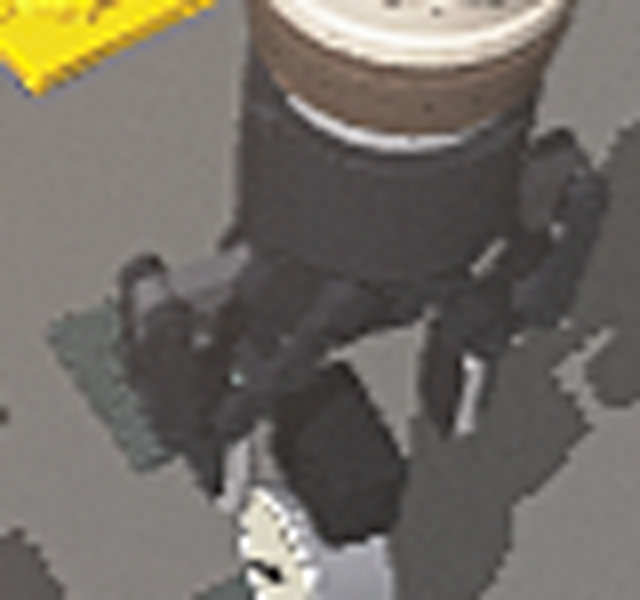

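```bash
python3 -c "
from h import *
c=imaging.calibration('wrist');S=imaging.calibration('scene');o=bot.get_obs();Rt=R.from_euler('xyz',o['tcp_rot'],degrees=True)
w=lambda x,y:((x+.5)/2.5-.5+120,(y+.5)/2.5-.5+120)
s=lambda x,y:((x+.5)/8-.5+290,(y+.5)/8-.5+130)
for a,b in [((598,346),(232,500)),((190,346),(462,430))]:
  p,e=tri((c,w(*a)),(S,s(*b)));print(p,e,Rt.inv().apply(p-o['ee_pos']))
for z in (0,-.02,-.04,-.06):
  for y in (-.0326,.0326):
    p=o['ee_pos']+Rt.apply([.011,y,z]);q=proj(S,p);ww=proj(c,p);print(z,y,'wrist',(ww-120+.5)*2.5,'scene',(q-[290,130]+.5)*8)
print('handle top corners scene')
r=R.from_euler('z',-13,degrees=True)
for x in(-.013,.013):
  for y in (-.023,.023):
    for z in (.116,.152):
      p=np.array([.4425,.029,z])+r.apply([x,y,0]);print(x,y,z,(proj(c,p)-120+.5)*2.5,(proj(S,p)-[290,130]+.5)*8)
"
```

```text
[0.4821 0.0315 0.1473] [array([0.522 , 1.8129]), array([0.1774, 0.28  ])] [ 0.0098  0.0367 -0.0487]
[0.421  0.0564 0.165 ] [array([-2.9989, -3.5606]), array([-0.6403, -0.3483])] [ 0.0201 -0.0284 -0.0665]
0 -0.0326 wrist [237.9964 252.1208] scene [428.88   530.7625]
0 0.0326 wrist [531.1379 252.4047] scene [236.8839 594.3195]
-0.02 -0.0326 wrist [220.3419 283.7462] scene [436.8416 493.1158]
-0.02 0.0326 wrist [546.4191 284.0674] scene [241.5436 557.2673]
-0.04 -0.0326 wrist [198.2185 323.3768] scene [445.0875 454.1251]
-0.04 0.0326 wrist [565.5692 323.7464] scene [246.372 518.873]
-0.06 -0.0326 wrist [169.6836 374.4928] scene [453.6332 413.7169]
-0.06 0.0326 wrist [590.2703 374.9273] scene [251.3786 479.0623]
handle top corners scene
-0.013 -0.023 0.116 [317.9862 436.3095] [331.2761 428.3176]
-0.013 -0.023 0.152 [300.2993 544.3196] [342.5941 356.4813]
-0.013 0.023 0.116 [311.5487 231.2351] [396.4147 541.4011]
-0.013 0.023 0.152 [290.5442 297.3363] [410.1785 471.3529]
0.013 -0.023 0.116 [439.1705 435.9809] [254.9913 453.1468]
0.013 -0.023 0.152 [449.6377 543.9213] [263.9176 381.6982]
0.013 0.023 0.116 [441.9093 230.8706] [318.5055 567.5245]
0.013 0.023 0.152 [454.0675 296.8836] [329.7736 497.9277]
```

Call:
{"op": "servo_tool", "data": {
  "moves": [
    [[0,0,0,0,0,0.9,6.5],[0,0,0,0,0,0.9,6.5],[0,0,0,0,0,0.5,6.5],[0,0,0,0,0,0,6.5]]
  ]
}}

```text
time: 7.28
ee_pos: [0.4444, 0.0304, 0.0734]
tcp_rot: [179.9, -0.1, 76.8]
wrist_force: [0.3, -0.3, -0.6]
opening: 0.065
```

```bash
python3 -c "
from plan import *
st();im=imaging.camera('wrist');crop(im,120,120,320,240,2.5,'w9.png');s=imaging.camera('scene');crop(s,290,130,80,75,8,'s9.png')"
```

```text
t 7.28 [0.4444 0.0304 0.0734] [179.898   -0.0579  76.7956] F [ 0.2624 -0.3353 -0.5744] M [-0.0006  0.057  -0.0225] op 0.065
```

View pics/w9.png

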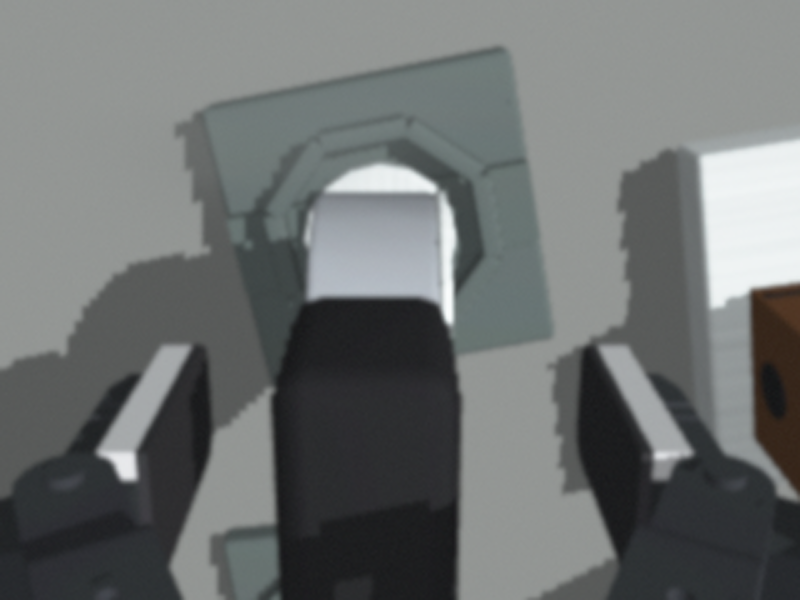

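View pics/s9.png

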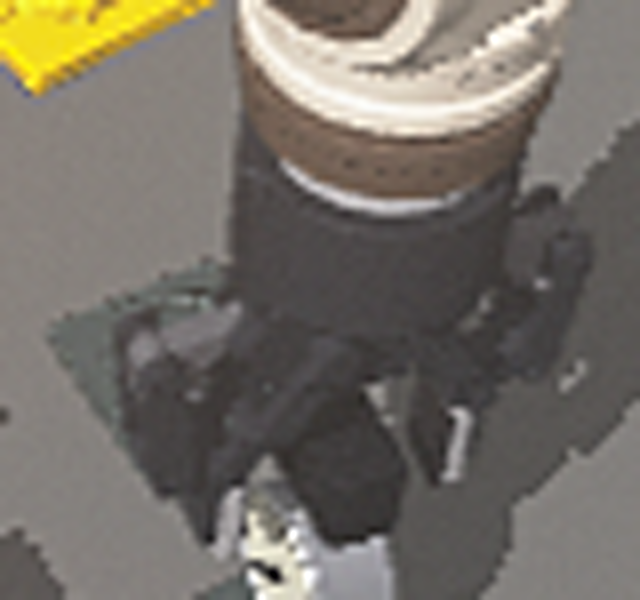

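Call:
{"op": "servo_tool", "data": {
  "moves": [
    [[0,0,0,0,-0.25,0.3,6.0],[0,0,0,0,0,0.1,5.0],[0,0,0,0,0,0.05,4.0],[0,0,0,0,0,0.05,3.5],[0,0,0,0,0,0.05,3.2]]
  ]
}}

```text
time: 7.8
ee_pos: [0.4427, 0.0312, 0.0697]
tcp_rot: [179.7, -0.1, 76.8]
wrist_force: [0.3, -0.0, 0.5]
opening: 0.0318
```

```bash
python3 -c "
from plan import *
st();im=imaging.camera('wrist');crop(im,120,120,320,240,2.5,'w10.png');st()"
```

```text
t 7.8 [0.4427 0.0312 0.0697] [179.7385  -0.1087  76.7956] F [ 0.323  -0.0415  0.4651] M [-0.055   0.0116  0.0196] op 0.0318
t 7.85 [0.4427 0.0312 0.0696] [179.7484  -0.1051  76.7987] F [ 0.3316  0.4005 -0.8255] M [0.0086 0.0413 0.0102] op 0.0319
```

View pics/w10.png

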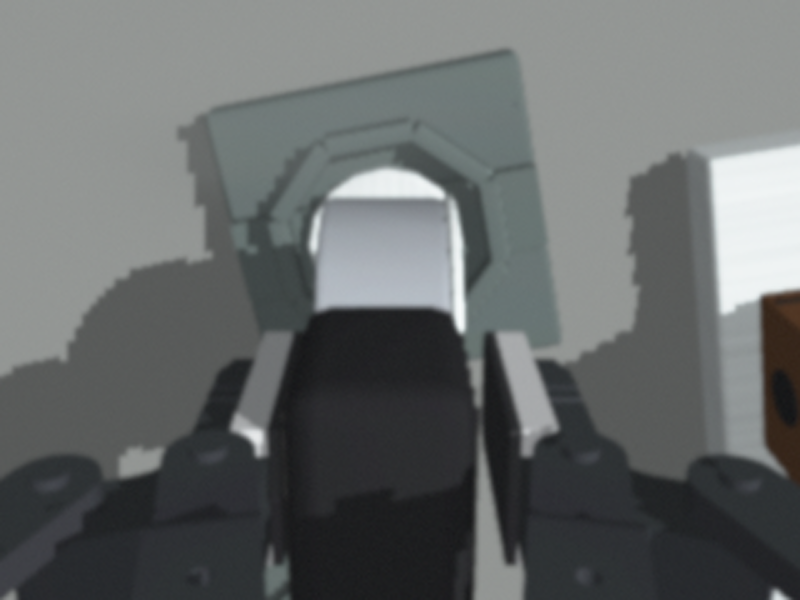

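Call:
{"op": "servo_tool", "data": {
  "moves": [
    [[0.003,0,0,0,-0.12,0.05,3.2],[0,0,0,0,0,0,1.5],[0,0,0,0,0,0,1.5],[0,0,0,0,0,0,1.5],[0,0,0,0,0,0,1.5]]
  ],
  "force": 90
}}

```text
time: 8.27
ee_pos: [0.4412, 0.0315, 0.0693]
tcp_rot: [180.0, -0.1, 76.8]
wrist_force: [-0.6, 0.2, -0.4]
opening: 0.0253
```

```bash
python3 -c "
from plan import *
st()"
```

```text
t 8.27 [0.4412 0.0315 0.0693] [179.9581  -0.1119  76.8022] F [-0.5546  0.187  -0.3827] M [-0.0274  0.1302  0.0212] op 0.0253
```

Call:
{"op": "servo_tool", "data": {
  "moves": [
    [[0,0,0,0,0,-1,1.5],[0,0,0,0,0,-1.5,1.5],[0,0,0,0,0,-2,1.5],[0,0,0,0,0,-2,1.5],[0,0,0,0,0,-1,1.5],[0,0,0,0,0,0,1.5]]
  ]
}}

```text
time: 8.77
ee_pos: [0.4395, 0.0311, 0.1472]
tcp_rot: [-179.8, -0.0, 76.8]
wrist_force: [0.7, 0.4, -3.2]
opening: 0.025
```

```bash
python3 -c "
from plan import *
st();im=imaging.camera('wrist');cv2.imwrite('pics/w11.png',im);plan([.588,-.035,.15],[180,0,77],1.5,2.5)"
```

```text
t 8.77 [0.4395 0.0311 0.1472] [-179.7803   -0.0169   76.7923] F [ 0.6772  0.4081 -3.2422] M [ 0.0303 -0.0422 -0.0013] op 0.025
7 rows
[[-0.001, -0.0, -0.001, -0.43, 2.28, -0.06, 1.5], [-0.001, -0.0, -0.0, -0.44, 2.28, -0.06, 1.5], [-0.0, -0.0, -0.001, -0.44, 2.28, -0.06, 1.5], [-0.001, -0.0, -0.0, -0.44, 2.28, -0.06, 1.5], [-0.0, -0.0, -0.001, -0.44, 2.29, -0.06, 1.5], [-0.001, -0.0, -0.0, -0.44, 2.28, -0.06, 1.5], [-0.0, -0.0, -0.001, -0.44, 2.28, -0.05, 1.5]]
```

View pics/w11.png

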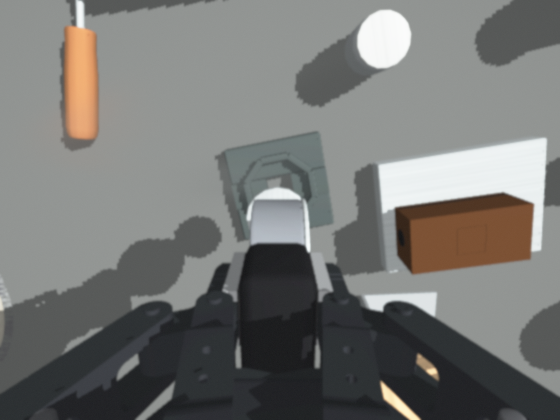

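Call:
{"op": "servo_tool", "data": {
  "moves": [
    [[-0.001,0,0,-0.45,2.3,-0.05,1.5],[-0.001,0,0,-0.45,2.3,-0.05,1.5],[0,0,0,-0.45,2.3,-0.05,1.5],[0,0,0,-0.45,2.3,-0.05,1.5],[0,0,0,-0.45,2.3,-0.05,1.5],[0,0,0,-0.45,1.8,-0.05,1.5],[0,0,0,-0.4,0.8,0,1.5],[0,0,0,0,0,0,1.5]]
  ]
}}

```text
time: 9.48
ee_pos: [0.572, -0.0337, 0.1388]
tcp_rot: [-179.3, 0.1, 76.9]
wrist_force: [-0.0, -0.6, -3.7]
opening: 0.0252
```

```bash
python3 -c "
from plan import *
st();plan([.590,-.037,.15],[180,0,77],1.5,2.5)"
```

```text
t 9.48 [ 0.572  -0.0337  0.1388] [-179.2918    0.0873   76.8926] F [-0.0144 -0.6314 -3.7182] M [ 0.0068 -0.0043  0.0536] op 0.0252
1 rows
[[-0.012, 0.002, -0.002, 0.08, 1.81, -1.14, 1.5]]
```

Call:
{"op": "servo_tool", "data": {
  "moves": [
    [[-0.006,0,0,0.05,1,-1,1.5],[-0.006,0.001,0,0.05,0.9,-0.2,1.5],[0,0,0,0,0,0,1.5]]
  ]
}}

```text
time: 9.73
ee_pos: [0.5891, -0.0368, 0.1476]
tcp_rot: [-179.7, 0.1, 76.9]
wrist_force: [-0.1, -0.3, -3.5]
opening: 0.0249
```

```bash
python3 -c "
from plan import *
st();plan([.590,-.037,.15],[180,0,77],1.5,2.5)
c=imaging.calibration('wrist');im=imaging.camera('wrist');cv2.imwrite('pics/w12.png',im);crop(im,180,120,240,180,3.3,'w12a.png')
s=imaging.camera('scene');cv2.imwrite('pics/s12f.png',s);crop(s,230,160,100,75,8,'s12.png');np.save('w12.npy',c['camera_from_world'])"
```

```text
t 9.73 [ 0.5891 -0.0368  0.1476] [-179.6603    0.0667   76.8632] F [-0.0986 -0.2726 -3.4715] M [-0.0087 -0.0078 -0.0031] op 0.0249
1 rows
[[-0.006, 0.001, -0.002, 0.0, 0.09, -0.24, 1.5]]
```

View pics/w12a.png

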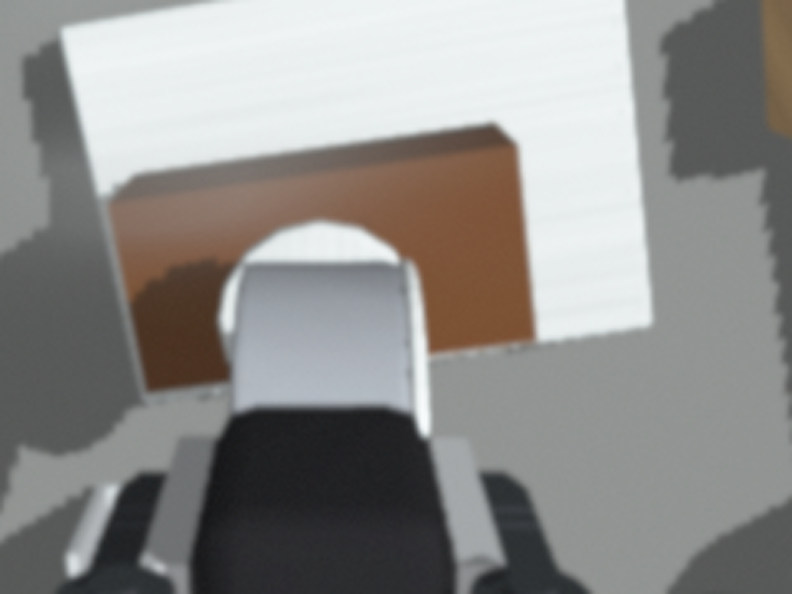

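View pics/s12.png

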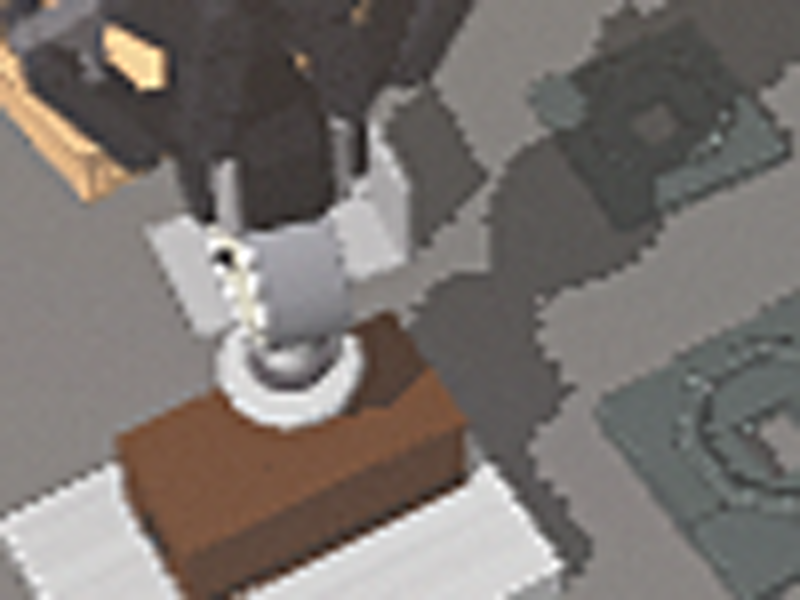

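```bash
python3 -c "
from h import *
c=imaging.calibration('wrist');c['camera_from_world']=np.load('w12.npy');S=imaging.calibration('scene')
w=lambda x,y:((x+.5)/3.3-.5+180,(y+.5)/3.3-.5+120)
s=lambda x,y:((x+.5)/8-.5+230,(y+.5)/8-.5+160)
# foot circle projections
def circ(c,ctr,r): return np.array([proj(c,np.array(ctr)+r*np.array([np.cos(a),np.sin(a),0])) for a in np.linspace(0,6.28,73)])
for z in (.0903,.0963):
  q=(circ(c,[.591,-.0395,z],.022)-[180,120]+.5)*3.3;print('wrist left,top,right',q[:,0].min(),q[:,1].min(),q[:,0].max())
  q=(circ(S,[.591,-.0395,z],.022)-[230,160]+.5)*8;print('scene l,b,r',q[:,0].min(),q[:,1].max(),q[:,0].max())
print('pad',[onz(c,w(*p),.06) for p in [(147,392),(535,342),(518,145),(110,200)]])
print('pad scene',[onz(S,s(*p),.06) for p in [(185,550),(118,440),(465,425),(390,315)]])
"
```

```text
wrist left,top,right 225.99239152918253 209.59511799793913 425.56628920998753
scene l,b,r 207.87307917643147 439.8476816865973 350.77327972146304
wrist left,top,right 223.5123281735324 215.67056032097096 427.82030433986984
scene l,b,r 206.56101879906737 429.260194695315 350.211779572096
pad [array([ 0.5394, -0.0605,  0.06  ]), array([ 0.6379, -0.0694,  0.06  ]), array([ 0.6426, -0.0196,  0.06  ]), array([ 0.5441, -0.0105,  0.06  ])]
pad scene [array([ 0.6394, -0.0204,  0.06  ]), array([ 0.6357, -0.0665,  0.06  ]), array([ 0.5424, -0.0089,  0.06  ]), array([ 0.5384, -0.0575,  0.06  ])]
```

Call:
{"op": "servo_tool", "data": {
  "moves": [
    [[-0.006,0.001,0,0.12,0.14,0.8,1.5],[0,0,0,0,0,0.6,1.5],[0,0,0,0,0,0.2,1.5],[0,0,0,0,0,0,1.5]]
  ]
}}

```text
time: 10.17
ee_pos: [0.5878, -0.0347, 0.1295]
tcp_rot: [-179.9, 0.0, 76.9]
wrist_force: [-0.2, 0.5, -3.7]
opening: 0.0252
```

```bash
python3 -c "
from plan import *
st();plan([.5907,-.0357,.124],[180,0,77],1.5,2.5)"
```

```text
t 10.17 [ 0.5878 -0.0347  0.1295] [-179.9291    0.0069   76.9267] F [-0.1676  0.4733 -3.6968] M [-0.0025  0.0521 -0.0098] op 0.0252
1 rows
[[-0.001, 0.0, -0.001, -0.04, 0.3, 0.55, 1.5]]
```

Call:
{"op": "servo_tool", "data": {
  "moves": [
    [[-0.001,0,0,-0.05,0.3,0.3,1.5],[0,0,0,0,0,0.1,1.5]]
  ]
}}

```text
time: 10.33
ee_pos: [0.5903, -0.0357, 0.125]
tcp_rot: [-180.0, 0.0, 76.9]
wrist_force: [-0.7, 0.1, -2.8]
opening: 0.0253
```

```bash
python3 -c "
from plan import *
st();plan([.5907,-.0357,.124],[180,0,77],1.5,2.5)"
```

```text
t 10.33 [ 0.5903 -0.0357  0.125 ] [-179.9754    0.0103   76.9496] F [-0.7381  0.0831 -2.7668] M [0.0264 0.0338 0.0148] op 0.0253
1 rows
[[-0.0, 0.0, -0.001, 0.01, 0.04, 0.1, 1.5]]
```

Call:
{"op": "servo_tool", "data": {
  "moves": [
    [[0,0,0,0,0,0.3,1.5]]
  ]
}}

```text
time: 10.42
ee_pos: [0.5905, -0.0357, 0.1222]
tcp_rot: [180.0, 0.0, 76.9]
wrist_force: [-0.4, 0.3, -1.7]
opening: 0.0249
```

Call:
{"op": "servo_tool", "data": {
  "moves": [
    [[0,0,0,0,0,0.15,1.5]]
  ]
}}

```text
time: 10.5
ee_pos: [0.5905, -0.0357, 0.1204]
tcp_rot: [180.0, 0.0, 76.9]
wrist_force: [-0.5, -0.2, -1.8]
opening: 0.0252
```

Call:
{"op": "servo_tool", "data": {
  "moves": [
    [[0,0,0,0,0,0.1,1.5]]
  ]
}}

```text
time: 10.58
ee_pos: [0.5905, -0.0357, 0.1194]
tcp_rot: [180.0, -0.0, 76.9]
wrist_force: [-0.9, 0.4, -1.7]
opening: 0.0247
```

Call:
{"op": "servo_tool", "data": {
  "moves": [
    [[0,0,0,0,0,0.1,1.5]]
  ]
}}

```text
time: 10.67
ee_pos: [0.5905, -0.0357, 0.1184]
tcp_rot: [180.0, -0.0, 76.9]
wrist_force: [-0.6, -0.2, -1.6]
opening: 0.0251
```

Call:
{"op": "servo_tool", "data": {
  "moves": [
    [[0,0,0,0,0,0.1,1.5]]
  ]
}}

```text
time: 10.75
ee_pos: [0.5905, -0.0357, 0.1176]
tcp_rot: [180.0, -0.0, 76.9]
wrist_force: [-0.0, 1.4, -1.1]
opening: 0.0251
```

Call:
{"op": "servo_tool", "data": {
  "moves": [
    [[0,0,0,0,0,0.05,1.5]]
  ]
}}

```text
time: 10.83
ee_pos: [0.5906, -0.0357, 0.1174]
tcp_rot: [180.0, -0.0, 76.9]
wrist_force: [-1.9, -0.1, 2.6]
opening: 0.0248
```

Call:
{"op": "servo_tool", "data": {
  "moves": [
    [[0,0,0,0,0,0.05,1.5]]
  ]
}}

```text
time: 10.92
ee_pos: [0.5906, -0.0357, 0.1174]
tcp_rot: [179.9, -0.0, 76.9]
wrist_force: [-2.4, 0.2, 2.4]
opening: 0.025
```

Call:
{"op": "servo_tool", "data": {
  "moves": [
    [[0,0,0,0,0,0.05,1.5]]
  ]
}}

```text
time: 11.0
ee_pos: [0.5906, -0.0357, 0.1174]
tcp_rot: [179.9, -0.0, 76.9]
wrist_force: [-2.3, 0.3, 3.2]
opening: 0.0251
```

Call:
{"op": "servo_tool", "data": {
  "moves": [
    [[0,0,0,0,0,0.09,1.5]]
  ]
}}

```text
time: 11.08
ee_pos: [0.5906, -0.0357, 0.1172]
tcp_rot: [179.9, -0.0, 76.9]
wrist_force: [-3.9, -0.3, 8.4]
opening: 0.0254
```

Call:
{"op": "servo_tool", "data": {
  "moves": [
    [[0,0,0,0,0,0.12,1.5]]
  ]
}}

```text
time: 11.17
ee_pos: [0.5906, -0.0357, 0.1171]
tcp_rot: [179.8, -0.0, 76.9]
wrist_force: [-5.7, 0.4, 11.2]
opening: 0.0252
```

Call:
{"op": "servo_tool", "data": {
  "moves": [
    [[0,0,0,0,0,0.12,1.5],[0,0,0,0,0,0.12,1.5]]
  ]
}}

```text
time: 11.33
ee_pos: [0.5905, -0.0357, 0.1172]
tcp_rot: [179.7, -0.1, 76.9]
wrist_force: [-4.9, 1.3, 8.7]
opening: 0.0252
```

Call:
{"op": "servo_tool", "data": {
  "moves": [
    [[0,0,0,0,0,0.13,1.5],[0,0,0,0,0,0.13,1.5]]
  ]
}}

```text
time: 11.5
ee_pos: [0.5904, -0.0357, 0.1172]
tcp_rot: [179.6, -0.1, 76.9]
wrist_force: [-5.0, 0.8, 9.5]
opening: 0.0248
```

Call:
{"op": "servo_tool", "data": {
  "moves": [
    [[0,0,0,0,0,0.13,1.5],[0,0,0,0,0,0.13,1.5]]
  ]
}}

```text
time: 11.67
ee_pos: [0.5903, -0.0357, 0.1172]
tcp_rot: [179.5, -0.1, 76.9]
wrist_force: [-4.8, 0.1, 10.1]
opening: 0.025
```

Call:
{"op": "servo_tool", "data": {
  "moves": [
    [[0,0,0,0,0,0.13,1.5],[0,0,0,0,0,0.13,1.5]]
  ]
}}

```text
time: 11.83
ee_pos: [0.5903, -0.0356, 0.1172]
tcp_rot: [179.3, -0.1, 76.9]
wrist_force: [-4.3, 0.7, 9.6]
opening: 0.025
```

Call:
{"op": "servo_tool", "data": {
  "moves": [
    [[0.001,0,0,0,0,0.145,1.5],[0.001,0,0,0,0,0.145,1.5],[0.001,0,0,0,0,0.145,1.5]]
  ]
}}

```text
time: 12.08
ee_pos: [0.5902, -0.0356, 0.1171]
tcp_rot: [179.3, -0.2, 76.9]
wrist_force: [-4.3, 1.1, 9.6]
opening: 0.0251
```

Call:
{"op": "servo_tool", "data": {
  "moves": [
    [[0.001,0,0,0,0,0.145,1.5],[0.001,0,0,0,0,0.145,1.5],[0.001,0,0,0,0,0.145,1.5]]
  ]
}}

```text
time: 12.33
ee_pos: [0.5902, -0.0356, 0.1172]
tcp_rot: [179.3, -0.2, 76.9]
wrist_force: [-4.1, 0.7, 10.3]
opening: 0.0254
```

Call:
{"op": "servo_tool", "data": {
  "moves": [
    [[0.001,0,0,0,0,0.145,1.5],[0.001,0,0,0,0,0.145,1.5],[0.001,0,0,0,0,0.145,1.5]]
  ]
}}

```text
time: 12.58
ee_pos: [0.5902, -0.0356, 0.1171]
tcp_rot: [179.2, -0.2, 76.9]
wrist_force: [-4.7, 0.2, 10.4]
opening: 0.0252
```

Call:
{"op": "servo_tool", "data": {
  "moves": [
    [[0.001,0,0,0,0,0.145,1.5],[0.001,0,0,0,0,0.145,1.5],[0.001,0,0,0,0,0.145,1.5]]
  ]
}}

```text
time: 12.83
ee_pos: [0.5902, -0.0357, 0.1172]
tcp_rot: [179.2, -0.3, 76.9]
wrist_force: [-4.3, 0.6, 10.5]
opening: 0.0251
```

Call:
{"op": "servo_tool", "data": {
  "moves": [
    [[0.001,0,0,0,0,0.17,1.5],[0.001,0,0,0,0,0.17,1.5]]
  ]
}}

```text
time: 13.0
ee_pos: [0.5902, -0.0356, 0.1171]
tcp_rot: [179.1, -0.3, 76.9]
wrist_force: [-5.3, 0.9, 12.7]
opening: 0.025
```

Call:
{"op": "servo_tool", "data": {
  "moves": [
    [[0.001,0,0,0,0,0.17,1.5],[0.001,0,0,0,0,0.17,1.5],[0.001,0,0,0,0,0.17,1.5],[0.001,0,0,0,0,0.17,1.5],[0.001,0,0,0,0,0.17,1.5],[0.001,0,0,0,0,0.17,1.5],[0.001,0,0,0,0,0.17,1.5],[0.001,0,0,0,0,0.17,1.5],[0.001,0,0,0,0,0.17,1.5],[0.001,0,0,0,0,0.17,1.5]]
  ]
}}

```text
time: 13.83
ee_pos: [0.59, -0.0357, 0.1172]
tcp_rot: [178.9, -0.4, 76.9]
wrist_force: [-4.5, 0.9, 12.8]
opening: 0.025
```

```bash
python3 -c "
from plan import *
st();im=imaging.camera('wrist');crop(im,180,120,240,180,3.3,'w13a.png')
s=imaging.camera('scene');crop(s,230,160,100,75,8,'s13.png')
st()"
```

```text
t 13.83 [ 0.59   -0.0357  0.1172] [178.9226  -0.3968  76.9382] F [-4.5357  0.9076 12.7673] M [ 0.0973  1.8609 -0.0137] op 0.025
t 13.93 [ 0.59   -0.0357  0.1172] [178.9164  -0.3985  76.9374] F [-5.1909  1.0673 11.3184] M [ 0.1397  1.8138 -0.0062] op 0.0251
```

View pics/s13.png

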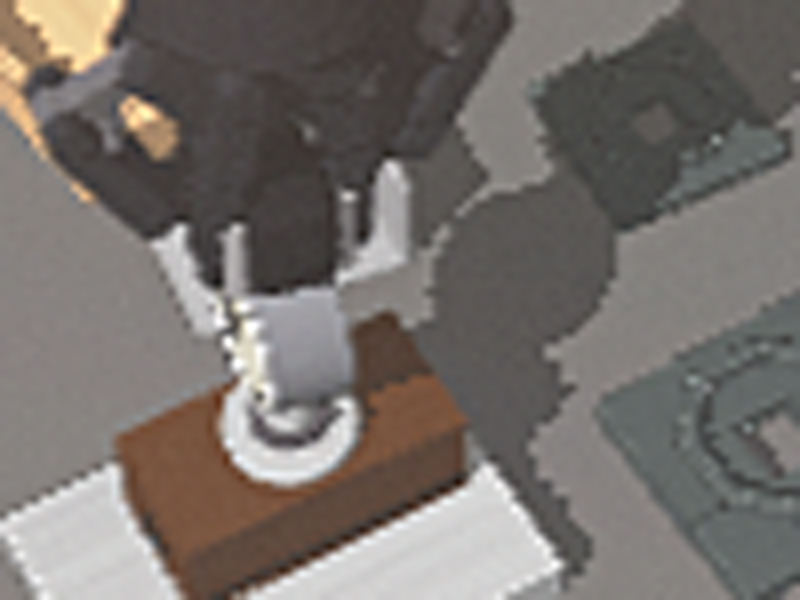

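View pics/w13a.png

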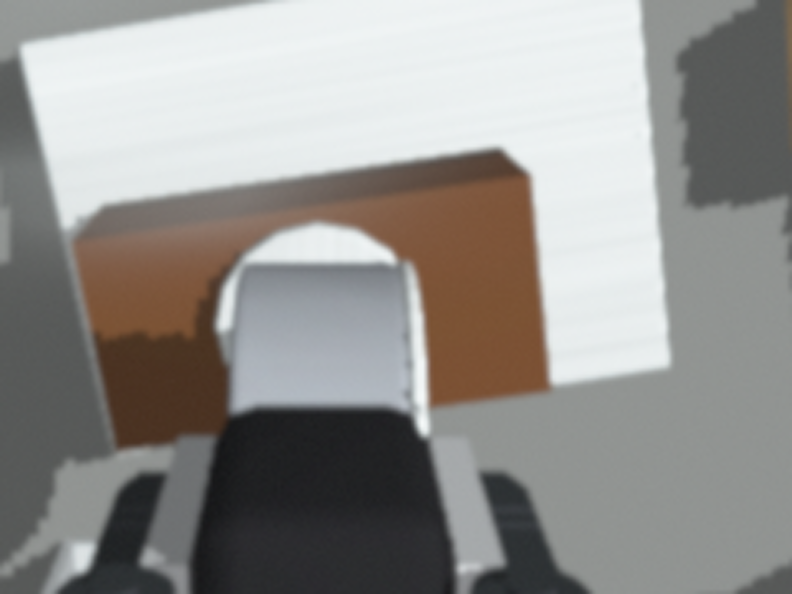

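Call:
{"op": "servo_tool", "data": {
  "moves": [
    [[0,0,0,0,0,-0.3,1.5],[0.005,0,0,0,0,-0.8,1.5],[0.008,0.002,0,0,0,-1.5,1.5],[0.004,0.002,0,0,0,-1.5,1.5],[0,0,0,0,0,-0.8,1.5]]
  ]
}}

```text
time: 14.35
ee_pos: [0.5885, -0.036, 0.1661]
tcp_rot: [-179.8, -0.6, 76.9]
wrist_force: [-0.1, 0.1, -3.3]
opening: 0.0252
```

```bash
python3 -c "
from plan import *
st();plan([.4412,.0315,.15],[180,0,76.8],1.5,2.5)
cv2.imwrite('pics/s14f.png',imaging.camera('scene'))"
```

```text
t 14.35 [ 0.5885 -0.036   0.1661] [-179.8424   -0.5853   76.9376] F [-0.1436  0.141  -3.3027] M [-0.0531 -0.105   0.0379] op 0.0252
7 rows
[[-0.0, -0.001, 0.0, 0.46, -2.27, 0.24, 1.5], [-0.0, -0.002, 0.0, 0.46, -2.27, 0.24, 1.5], [-0.001, -0.001, 0.0, 0.46, -2.27, 0.24, 1.5], [-0.0, -0.002, 0.001, 0.46, -2.27, 0.24, 1.5], [-0.001, -0.001, 0.0, 0.46, -2.26, 0.23, 1.5], [-0.0, -0.002, 0.001, 0.47, -2.27, 0.23, 1.5], [-0.001, -0.001, 0.0, 0.46, -2.26, 0.24, 1.5]]
```

Call:
{"op": "servo_tool", "data": {
  "moves": [
    [[0,-0.001,0,0.25,-1.3,0.1,1.5],[0,-0.002,0,0.45,-2.3,0.2,1.5],[0,-0.002,0,0.45,-2.3,0.2,1.5],[0,-0.001,0,0.45,-2.3,0.1,1.5],[0,-0.002,0,0.45,-2.3,0.1,1.5],[0,-0.001,0,0.45,-2.3,0.1,1.5],[0,-0.001,0,0.35,-1.6,0,1.5],[0,0,0,0.2,-0.8,0,1.5],[0,0,0,0,0,0,1.5]]
  ]
}}

```text
time: 15.15
ee_pos: [0.4432, 0.0297, 0.1538]
tcp_rot: [-179.9, 0.1, 76.9]
wrist_force: [1.0, -0.1, -3.4]
opening: 0.0254
```

```bash
python3 -c "
from plan import *
st();plan([.4412,.0315,.125],[180,0,76.8],1.5,2.5)"
```

```text
t 15.15 [0.4432 0.0297 0.1538] [-179.858     0.0724   76.8543] F [ 1.0158 -0.1451 -3.4439] M [ 0.001  -0.089   0.0231] op 0.0254
2 rows
[[-0.001, 0.001, 0.0, 0.07, -0.11, 1.44, 1.5], [-0.001, 0.0, 0.001, 0.06, -0.12, 1.44, 1.5]]
```

Call:
{"op": "servo_tool", "data": {
  "moves": [
    [[-0.001,0,0,0.07,-0.12,1.4,1.5],[-0.001,0,0,0.07,-0.12,1.4,1.5],[0,0,0,0,0,1,1.5],[0,0,0,0,0,0.6,1.5],[0,0,0,0,0,0,1.5]]
  ]
}}

```text
time: 15.57
ee_pos: [0.4443, 0.031, 0.1078]
tcp_rot: [179.8, 0.1, 76.9]
wrist_force: [0.1, 0.9, -3.7]
opening: 0.0248
```

```bash
python3 -c "
from plan import *
st();plan([.4412,.0315,.09],[180,0,76.8],1.5,2.5)
im=imaging.camera('wrist');crop(im,180,120,240,180,3.3,'w15a.png')"
```

```text
t 15.57 [0.4443 0.031  0.1078] [179.8299   0.05    76.8763] F [ 0.1085  0.8644 -3.6635] M [ 0.0093 -0.014   0.0599] op 0.0248
1 rows
[[0.003, 0.001, 0.001, -0.02, -0.31, 1.78, 1.5]]
```

View pics/w15a.png

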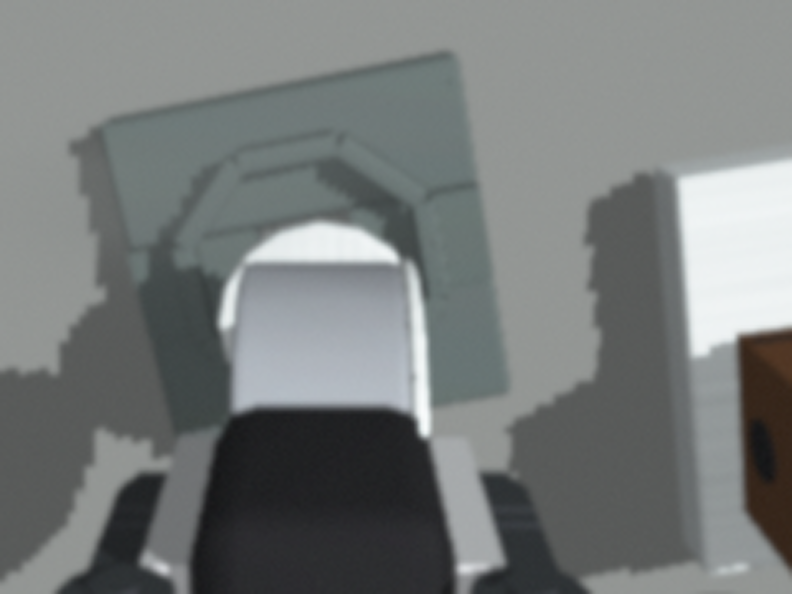

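Call:
{"op": "servo_tool", "data": {
  "moves": [
    [[0.003,0,0,0,-0.3,0.6,1.5],[0,0,0,0,-0.1,0.6,1.5],[0,0,0,0,0,0.2,1.5],[0,0,0,0,0,0,1.5]]
  ]
}}

```text
time: 15.95
ee_pos: [0.4414, 0.0317, 0.0942]
tcp_rot: [179.9, 0.0, 76.8]
wrist_force: [-0.2, 0.7, -2.6]
opening: 0.0251
```

```bash
python3 -c "
from plan import *
st();plan([.4412,.0315,.08],[180,0,76.8],1.5,2.5)
im=imaging.camera('wrist');crop(im,180,120,240,180,3.3,'w16a.png')"
```

```text
t 15.95 [0.4414 0.0317 0.0942] [179.9296   0.0257  76.8322] F [-0.1567  0.6752 -2.6471] M [ 0.0161  0.0018 -0.0061] op 0.0251
1 rows
[[0.001, 0.0, 0.001, -0.02, -0.02, 1.42, 1.5]]
```

View pics/w16a.png

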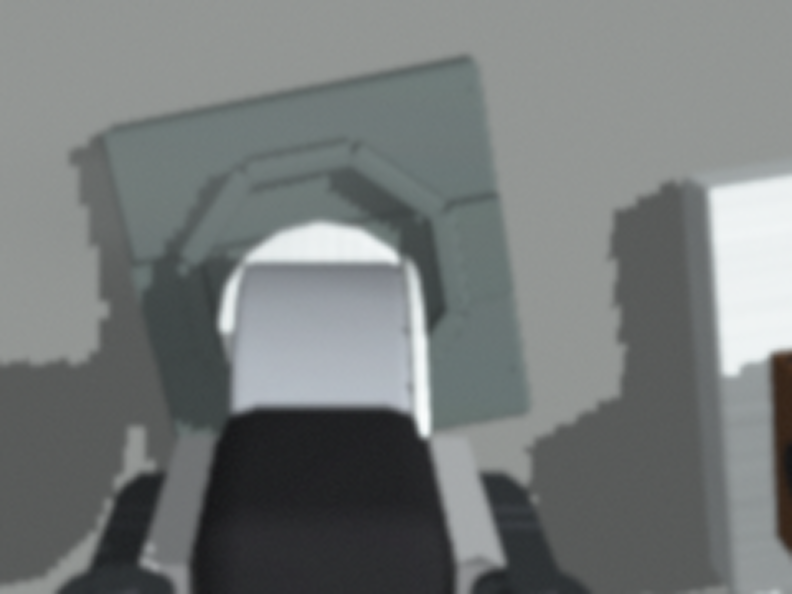

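Aligned with the seat. Lowering to the seated height (TCP about 0.0695).

Call:
{"op": "servo_tool", "data": {
  "moves": [
    [[0.001,0,0,0,0,0.7,1.5],[0,0,0,0,0,0.6,1.5],[0,0,0,0,0,0.3,1.5],[0,0,0,0,0,0,1.5]]
  ]
}}

```text
time: 16.33
ee_pos: [0.4419, 0.0317, 0.0774]
tcp_rot: [179.9, 0.0, 76.8]
wrist_force: [-0.3, -0.7, -2.4]
opening: 0.0247
```

```bash
python3 -c "
from plan import *
st();plan([.4412,.0315,.07],[180,0,76.8],1.5,2.5)"
```

```text
t 16.33 [0.4419 0.0317 0.0774] [179.9155   0.0046  76.8425] F [-0.3105 -0.6516 -2.4444] M [-0.0284  0.02   -0.0101] op 0.0247
1 rows
[[0.001, 0.0, 0.001, -0.03, -0.07, 0.74, 1.5]]
```

Call:
{"op": "servo_tool", "data": {
  "moves": [
    [[0.001,0,0,0,-0.06,0.45,1.5],[0,0,0,0,0,0.2,1.5],[0,0,0,0,0,0.1,1.5],[0,0,0,0,0,0.05,1.5]]
  ]
}}

```text
time: 16.67
ee_pos: [0.4414, 0.0319, 0.0692]
tcp_rot: [179.9, -0.0, 76.8]
wrist_force: [-2.5, 0.1, 6.4]
opening: 0.0248
```

```bash
python3 -c "
from plan import *
st()"
```

```text
t 16.67 [0.4414 0.0319 0.0692] [179.9467  -0.0116  76.8404] F [-2.5394  0.0586  6.3527] M [ 0.0297  0.7235 -0.0108] op 0.0248
```

Seated at the same height. Release by degrees and go up.

Call:
{"op": "servo_tool", "data": {
  "moves": [
    [[0,0,0,0,0,0,2.6],[0,0,0,0,0,0,3.2],[0,0,0,0,0,0,5],[0,0,0,0,0,0,6.5],[0,0,0,0,0,0,6.5],[0,0,0,0,0,-0.3,6.5]]
  ]
}}

```text
time: 17.17
ee_pos: [0.4424, 0.0319, 0.0734]
tcp_rot: [179.8, -0.1, 76.8]
wrist_force: [-0.1, -0.5, -0.9]
opening: 0.0651
```

```bash
python3 -c "
from plan import *
st();im=imaging.camera('wrist');crop(im,120,120,320,240,2.5,'w17.png')"
```

```text
t 17.17 [0.4424 0.0319 0.0734] [179.7938  -0.0523  76.8433] F [-0.0986 -0.5209 -0.8801] M [-0.0791 -0.      0.0405] op 0.0651
```

View pics/w17.png

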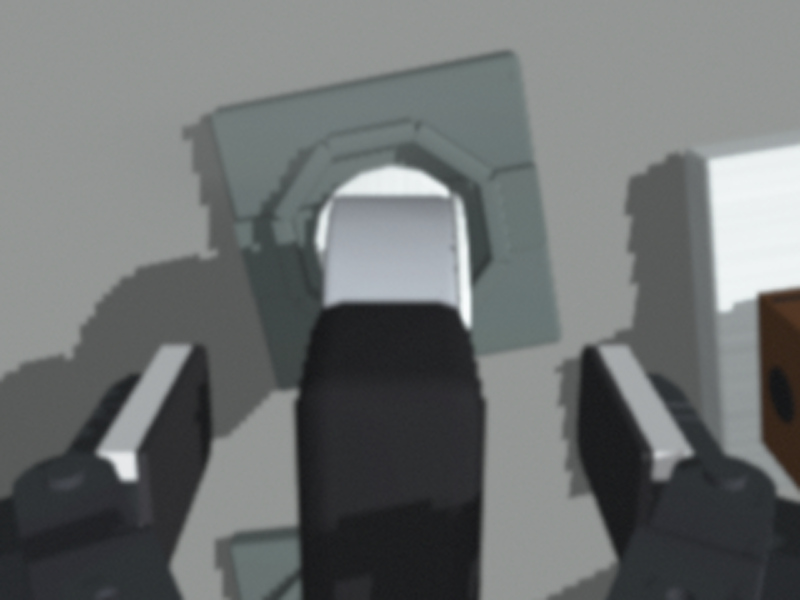

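Call:
{"op": "servo_tool", "data": {
  "moves": [
    [[0,0,0,0,0,-1.5,6.5],[0,0,0,0,0,-2.5,6.5],[0,0,0,0,0,-2.5,6.5],[0,0,0,0,0,-2.5,6.5],[0,0,0,0,0,-2,6.5],[0,0,0,0,0,-1,6.5]]
  ]
}}

```text
time: 17.72
ee_pos: [0.4403, 0.0318, 0.1974]
tcp_rot: [180.0, 0.0, 76.8]
wrist_force: [0.6, -0.1, 0.4]
opening: 0.0649
```

```bash
python3 -c "
from plan import *
st();plan([.50,.027,.18],[180,29,4],6.5,2.5)"
```

```text
t 17.72 [0.4403 0.0318 0.1974] [180.       0.0133  76.8417] F [ 0.5634 -0.1193  0.3513] M [-0.0932  0.0055 -0.0364] op 0.0649
12 rows
[[0.027, -0.036, 0.104, 0.07, 0.49, 0.14, 6.5], [0.027, -0.036, 0.104, 0.13, 0.49, 0.13, 6.5], [0.027, -0.036, 0.103, 0.18, 0.47, 0.11, 6.5], [0.027, -0.036, 0.104, 0.24, 0.45, 0.09, 6.5], [0.027, -0.036, 0.103, 0.29, 0.43, 0.07, 6.5], [0.027, -0.036, 0.104, 0.33, 0.4, 0.05, 6.5], [0.026, -0.036, 0.104, 0.37, 0.36, 0.02, 6.5], [0.026, -0.036, 0.103, 0.41, 0.32, -0.0, 6.5], [0.027, -0.037, 0.104, 0.44, 0.28, -0.02, 6.5], [0.026, -0.036, 0.103, 0.46, 0.23, -0.05, 6.5], [0.027, -0.037, 0.104, 0.48, 0.19, -0.07, 6.5], [0.026, -0.037, 0.103, 0.5, 0.13, -0.1, 6.5]]
```

Call:
{"op": "servo_tool", "data": {
  "moves": [
    [[0.027,-0.036,0.104,0.1,0.5,0,6.5],[0.027,-0.036,0.104,0.1,0.5,0,6.5],[0.027,-0.036,0.104,0.2,0.5,0,6.5],[0.027,-0.036,0.104,0.25,0.45,0,6.5],[0.027,-0.036,0.104,0.3,0.4,0,6.5],[0.027,-0.036,0.104,0.35,0.4,0,6.5],[0.027,-0.036,0.104,0.4,0.35,0,6.5],[0.027,-0.036,0.104,0.4,0.3,0,6.5],[0.027,-0.036,0.104,0.45,0.3,0,6.5],[0.027,-0.036,0.104,0.45,0.2,0,6.5],[0.027,-0.036,0.104,0.5,0.2,0,6.5],[0.02,-0.03,0.08,0.4,0.1,0,6.5]]
  ]
}}

```text
time: 18.72
ee_pos: [0.5046, 0.0238, 0.1931]
tcp_rot: [180.0, 28.6, 2.7]
wrist_force: [0.2, -0.1, 0.1]
opening: 0.0648
```

```bash
python3 -c "
from plan import *
st();print(bot.get_obs()['q']);plan([.50,.027,.16],[180,29,6],6.5,2.5)
im=imaging.camera('wrist');cv2.imwrite('pics/w18.png',im)"
```

```text
t 18.72 [0.5046 0.0238 0.1931] [179.9945  28.6396   2.6723] F [ 0.2362 -0.1079  0.1176] M [-0.0195 -0.4815  0.023 ] op 0.0648
[  2.6945  30.8316  35.9255 123.7335   0.0052 180.0195]
2 rows
[[-0.014, -0.003, -0.025, 0.6, -0.17, 1.56, 6.5], [-0.014, -0.003, -0.026, 0.61, -0.18, 1.55, 6.5]]
```

View pics/w18.png

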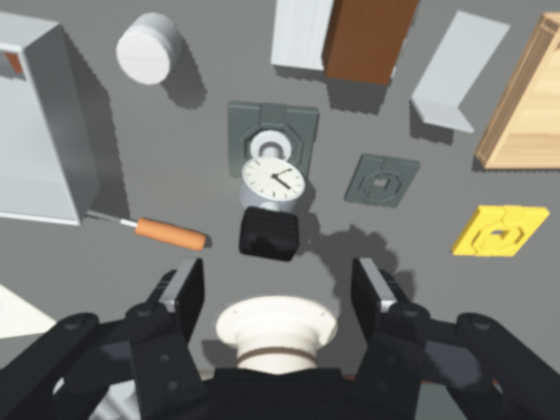

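Call:
{"op": "servo_tool", "data": {
  "moves": [
    [[0,0,-0.08,0.3,0,1.5,6.5],[0,0,-0.04,0.3,0,1.5,6.5],[0,0,0,0,0,0,6.5]]
  ]
}}

```text
time: 19.02
ee_pos: [0.4972, 0.0209, 0.1588]
tcp_rot: [-175.9, 28.7, 10.8]
wrist_force: [-0.3, 0.5, -0.1]
opening: 0.0647
```

```bash
python3 -c "
from plan import *
st();print(bot.get_obs()['q'])
im=cv2.imread('pics/w18.png');crop(im,225,140,100,75,8,'w18a.png')
c=imaging.calibration('wrist');np.save('w19.npy',c['camera_from_world'])
im=imaging.camera('wrist');cv2.imwrite('pics/w19.png',im);q=proj(c,[.455,.026,.078]);print(q);x,y=int(q[0]-40),int(q[1]-30);print(x,y);crop(im,x,y,80,60,10,'w19a.png')"
```

```text
t 19.02 [0.4972 0.0209 0.1588] [-175.9244   28.7175   10.838 ] F [-0.3223  0.4664 -0.0667] M [ 0.0473 -0.4553 -0.039 ] op 0.0647
[  2.4048  29.2561  29.7623 119.4871   0.0009 172.6103]
[267.8063 195.7803]
227 165
```

View pics/w18a.png

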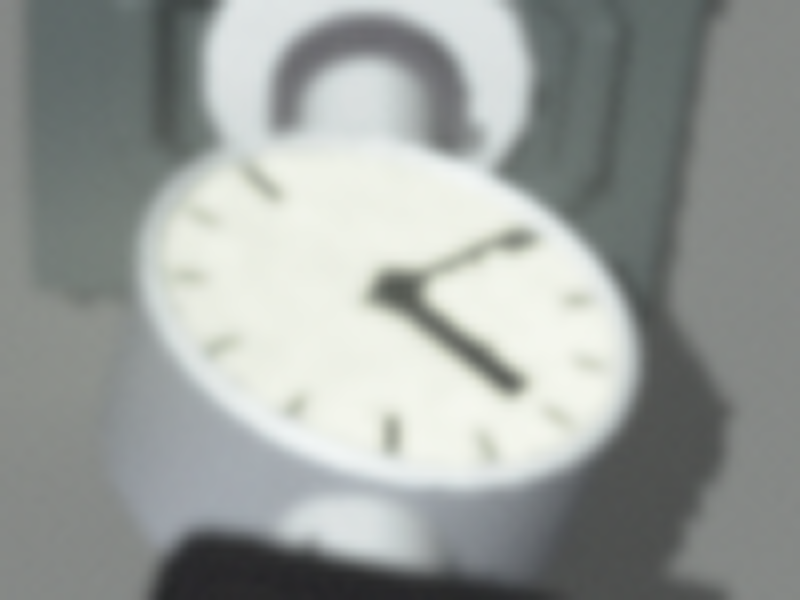

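View pics/w19a.png

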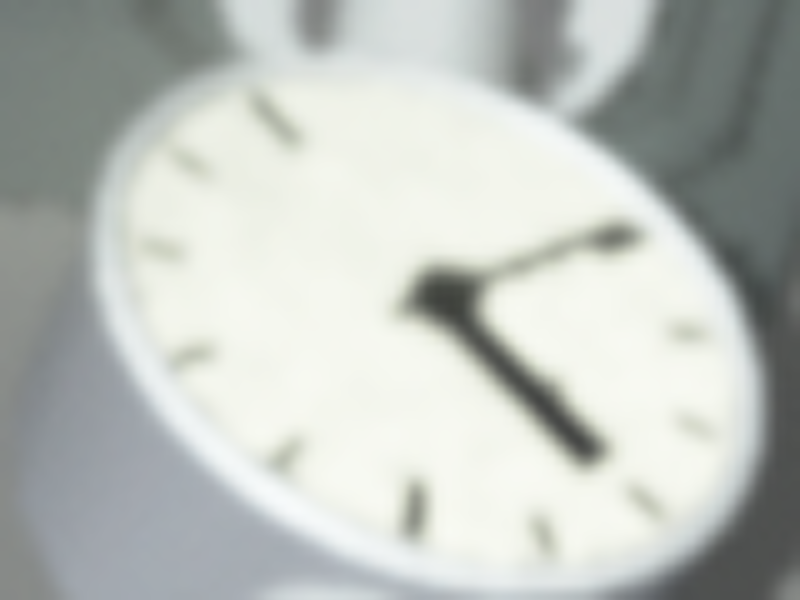

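```bash
python3 -c "
from plan import *
T=imaging.calibration('top')
t=lambda x,y:((x+.5)/5-.5+225,(y+.5)/5-.5+150)
for p in [(380,225),(450,240),(430,350),(358,340)]: print(onz(T,t(*p),0.02))
plan([.585,-.036,.20],[180,0,176],7.0,2.5)"
```

```text
[ 0.5726 -0.1196  0.02  ]
[ 0.5639 -0.1663  0.02  ]
[ 0.4902 -0.1545  0.02  ]
[ 0.4955 -0.1067  0.02  ]
25 rows
[[-0.029, -0.0, -0.113, 0.19, 0.27, -0.3, 7.0], [-0.029, -0.0, -0.113, 0.16, 0.3, -0.3, 7.0], [-0.029, -0.0, -0.113, 0.12, 0.32, -0.29, 7.0], [-0.029, -0.0, -0.113, 0.08, 0.34, -0.28, 7.0], [-0.029, -0.0, -0.113, 0.05, 0.36, -0.27, 7.0], [-0.029, -0.0, -0.113, 0.0, 0.37, -0.26, 7.0], [-0.029, -0.0, -0.113, -0.04, 0.37, -0.25, 7.0], [-0.029, -0.0, -0.113, -0.08, 0.37, -0.24, 7.0], [-0.029, -0.0, -0.113, -0.12, 0.37, -0.22, 7.0], [-0.029, -0.0, -0.113, -0.16, 0.36, -0.21, 7.0], [-0.029, -0.0, -0.113, -0.2, 0.34, -0.2, 7.0], [-0.029, -0.001, -0.113, -0.24, 0.32, -0.19, 7.0]]
[[-0.029, -0.001, -0.112, -0.28, 0.3, -0.19, 7.0], [-0.029, -0.0, -0.113, -0.31, 0.27, -0.18, 7.0], [-0.029, -0.001, -0.112, -0.34, 0.24, -0.17, 7.0], [-0.029, -0.0, -0.113, -0.36, 0.21, -0.16, 7.0], [-0.029, -0.001, -0.112, -0.38, 0.17, -0.16, 7.0], [-0.029, -0.001, -0.113, -0.4, 0.13, -0.15, 7.0], [-0.029, -0.0, -0.112, -0.41, 0.09, -0.15, 7.0], [-0.029, -0.001, -0.113, -0.42, 0.05, -0.15, 7.0], [-0.029, -0.001, -0.112, -0.42, 0.0, -0.14, 7.0], [-0.03, -0.0, -0.113, -0.42, -0.04, -0.14, 7.0], [-0.029, -0.001, -0.112, -0.42, -0.08, -0.15, 7.0], [-0.03, -0.0, -0.113, -0.4, -0.13, -0.15, 7.0]]
[[-0.029, -0.001, -0.112, -0.39, -0.16, -0.15, 7.0]]
```

```bash
python3 -c "
from plan import *
plan([.56,-.02,.20],[180,0,13],7.0,2.5,0.11)"
```

```text
5 rows
[[-0.016, 0.1, -0.011, 0.57, 0.95, -1.29, 7.0], [-0.016, 0.1, -0.011, 0.68, 0.98, -1.21, 7.0], [-0.015, 0.1, -0.012, 0.78, 1.0, -1.12, 7.0], [-0.016, 0.1, -0.011, 0.88, 1.03, -1.02, 7.0], [-0.015, 0.099, -0.012, 0.97, 1.06, -0.91, 7.0]]
```

Call:
{"op": "servo_tool", "data": {
  "moves": [
    [[-0.016,0.1,-0.01,0.6,0.95,-1.3,7],[-0.016,0.1,-0.01,0.7,1,-1.2,7],[-0.015,0.1,-0.01,0.8,1,-1.1,7],[-0.016,0.1,-0.06,0.9,1,-1,7],[-0.015,0.1,-0.1,1,1,-0.9,7],[0,0,-0.12,0,0,0,7],[0,0,-0.12,0,0,0,7]]
  ]
}}

```text
time: 19.65
ee_pos: [0.5653, -0.0193, 0.2075]
tcp_rot: [179.8, -0.7, 33.7]
wrist_force: [0.6, 0.8, -0.1]
opening: 0.07
```

```bash
python3 -c "
from plan import *
st();print(bot.get_obs()['q']);plan([.59,-.038,.20],[180,0,176],7.0,2.5,.12)"
```

```text
t 19.65 [ 0.5653 -0.0193  0.2075] [179.8484  -0.7108  33.7224] F [ 0.5618  0.7859 -0.0694] M [-0.008   0.0527 -0.0092] op 0.07
[ -2.1267   6.7405  13.5143  96.1088   0.2934 144.1535]
21 rows
[[0.001, -0.0, -0.118, 0.05, 0.14, 0.04, 7.0], [0.001, -0.0, -0.118, 0.03, 0.14, 0.04, 7.0], [0.001, -0.0, -0.118, 0.01, 0.15, 0.04, 7.0], [0.001, -0.0, -0.118, -0.0, 0.15, 0.04, 7.0], [0.001, -0.0, -0.118, -0.02, 0.15, 0.04, 7.0], [0.001, -0.0, -0.118, -0.04, 0.14, 0.03, 7.0], [0.001, -0.0, -0.118, -0.05, 0.14, 0.03, 7.0], [0.001, -0.0, -0.118, -0.07, 0.13, 0.04, 7.0], [0.001, -0.0, -0.118, -0.08, 0.12, 0.03, 7.0], [0.001, -0.0, -0.118, -0.1, 0.11, 0.03, 7.0], [0.001, -0.0, -0.118, -0.11, 0.1, 0.04, 7.0], [0.001, -0.0, -0.119, -0.12, 0.08, 0.03, 7.0]]
[[0.001, -0.0, -0.118, -0.13, 0.07, 0.03, 7.0], [0.001, -0.0, -0.119, -0.14, 0.05, 0.04, 7.0], [0.001, -0.001, -0.118, -0.14, 0.04, 0.03, 7.0], [0.001, -0.0, -0.119, -0.15, 0.02, 0.04, 7.0], [0.001, -0.001, -0.118, -0.15, 0.0, 0.03, 7.0], [0.001, -0.0, -0.119, -0.14, -0.02, 0.04, 7.0], [0.001, -0.001, -0.118, -0.14, -0.03, 0.04, 7.0], [0.0, -0.001, -0.119, -0.14, -0.05, 0.03, 7.0], [0.001, -0.0, -0.118, -0.13, -0.06, 0.04, 7.0]]
```

Call:
{"op": "servo_tool", "data": {
  "moves": [
    [[0.001,0,-0.12,0.05,0.15,0,7],[0.001,0,-0.12,0,0.15,0,7],[0.001,0,-0.12,0,0.15,0,7],[0.001,0,-0.12,0,0.15,0,7],[0.001,0,-0.12,0,0.15,0,7],[0.001,0,-0.12,0,0.15,0,7],[0.001,0,-0.12,-0.05,0.15,0,7],[0.001,0,-0.12,-0.05,0.1,0,7],[0.001,0,-0.12,-0.1,0.1,0,7],[0.001,0,-0.12,-0.1,0.1,0,7],[0.001,0,-0.12,-0.1,0.1,0,7],[0.001,0,-0.12,-0.1,0.1,0,7]]
  ]
}}

```text
time: 20.65
ee_pos: [0.5797, -0.0279, 0.2329]
tcp_rot: [178.4, 0.6, 119.4]
wrist_force: [0.4, 0.2, -0.3]
opening: 0.0699
```

```bash
python3 -c "
from plan import *
st();print(bot.get_obs()['q']);plan([.59,-.038,.19],[180,0,176],7.0,2.5,.12)"
```

```text
t 20.65 [ 0.5797 -0.0279  0.2329] [178.3977   0.6045 119.3977] F [ 0.3846  0.1999 -0.2507] M [-0.0163  0.0344 -0.0341] op 0.0699
[-2.9488  8.4413 18.2446 98.1262  0.3467 57.6501]
9 rows
[[0.002, 0.003, -0.11, -0.15, 0.03, 0.48, 7.0], [0.002, 0.003, -0.11, -0.15, 0.02, 0.48, 7.0], [0.002, 0.003, -0.11, -0.15, -0.0, 0.48, 7.0], [0.002, 0.003, -0.11, -0.16, -0.02, 0.48, 7.0], [0.003, 0.002, -0.11, -0.15, -0.03, 0.48, 7.0], [0.002, 0.003, -0.109, -0.15, -0.05, 0.47, 7.0], [0.003, 0.002, -0.11, -0.15, -0.06, 0.48, 7.0], [0.002, 0.003, -0.109, -0.14, -0.08, 0.47, 7.0], [0.003, 0.002, -0.11, -0.13, -0.1, 0.48, 7.0]]
```

Call:
{"op": "servo_tool", "data": {
  "moves": [
    [[0.002,0.003,-0.11,-0.15,0,0.5,7],[0.002,0.003,-0.11,-0.15,0,0.5,7],[0.002,0.003,-0.11,-0.15,0,0.5,7],[0.002,0.003,-0.11,-0.15,0,0.5,7],[0.003,0.002,-0.11,-0.15,-0.05,0.5,7],[0.002,0.003,-0.11,-0.15,-0.05,0.5,7],[0.003,0.002,-0.11,-0.15,-0.05,0.5,7],[0.002,0.003,-0.11,-0.15,-0.1,0.5,7],[0.003,0.002,-0.1,-0.15,-0.1,0.5,7],[0,0,0,0,0,0,7],[0,0,0,0,0,0,7]]
  ]
}}

```text
time: 21.57
ee_pos: [0.5916, -0.0367, 0.2061]
tcp_rot: [-179.9, 1.2, 177.8]
wrist_force: [0.2, 0.4, 0.5]
opening: 0.0703
```

```bash
python3 -c "
from plan import *
st();c=imaging.calibration('wrist');np.save('w20.npy',c['camera_from_world']);cv2.imwrite('pics/w20.png',imaging.camera('wrist'));plan([.59,-.038,.15],[180,0,176],7.0,2.5,.12);print(proj(c,[.591,-.0395,.06]))"
```

```text
t 21.57 [ 0.5916 -0.0367  0.2061] [-179.8571    1.1642  177.7771] F [0.2044 0.4291 0.5078] M [-0.0231  0.0624 -0.0099] op 0.0703
3 rows
[[-0.001, 0.007, 0.01, 0.09, -0.04, 1.87, 7.0], [-0.001, 0.007, 0.011, 0.08, -0.04, 1.87, 7.0], [-0.0, 0.007, 0.01, 0.06, -0.05, 1.87, 7.0]]
[275.4874 178.6329]
```

View pics/w20.png

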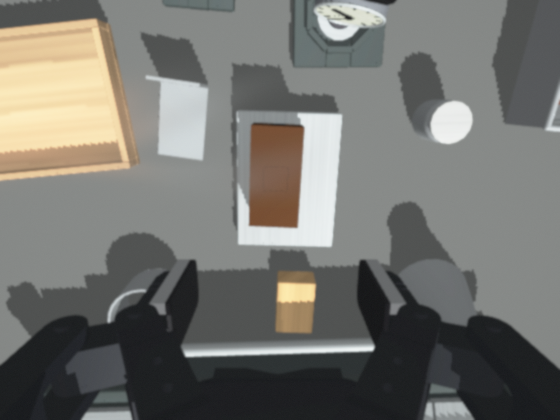

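Call:
{"op": "servo_tool", "data": {
  "moves": [
    [[-0.001,0.007,0.01,0.1,0,2,7],[-0.001,0.007,0.01,0.1,0,2.5,7],[0,0.007,0.01,0.05,0,2.5,7],[0,0,0,0,0,2.5,7],[0,0,0,0,0,2.5,7],[0,0,0,0,0,1.5,7],[0,0,0,0,0,0,7]]
  ]
}}

```text
time: 22.2
ee_pos: [0.5928, -0.036, 0.0748]
tcp_rot: [180.0, 0.7, 174.5]
wrist_force: [-0.7, -0.2, 0.4]
opening: 0.07
```

```bash
python3 -c "
from plan import *
st();c=imaging.calibration('wrist');im=imaging.camera('wrist');crop(im,120,100,320,240,2.5,'w21.png');plan([.59,-.039,-.01],[180,0,176],7.0,2.5,.12);
w=[proj(c,[.591,-.0395,.06]+R.from_euler('z',-4,degrees=True).apply(v)) for v in ([.05,.025,0],[.05,-.025,0],[-.05,-.025,0],[-.05,.025,0])];print([((a-[120,100]+.5)*2.5).round() for a in w])"
```

```text
t 22.2 [ 0.5928 -0.036   0.0748] [179.9581   0.655  174.4814] F [-0.7247 -0.1803  0.4497] M [ 0.0368  0.0421 -0.056 ] op 0.07
4 rows
[[0.0, 0.003, -0.007, 0.1, -0.08, 2.16, 7.0], [0.0, 0.003, -0.006, 0.1, -0.08, 2.16, 7.0], [0.0, 0.003, -0.007, 0.09, -0.08, 2.16, 7.0], [0.001, 0.004, -0.006, 0.08, -0.08, 2.16, 7.0]]
[array([485., 493.]), array([292., 498.]), array([264., 107.]), array([487., 101.])]
```

View pics/w21.png

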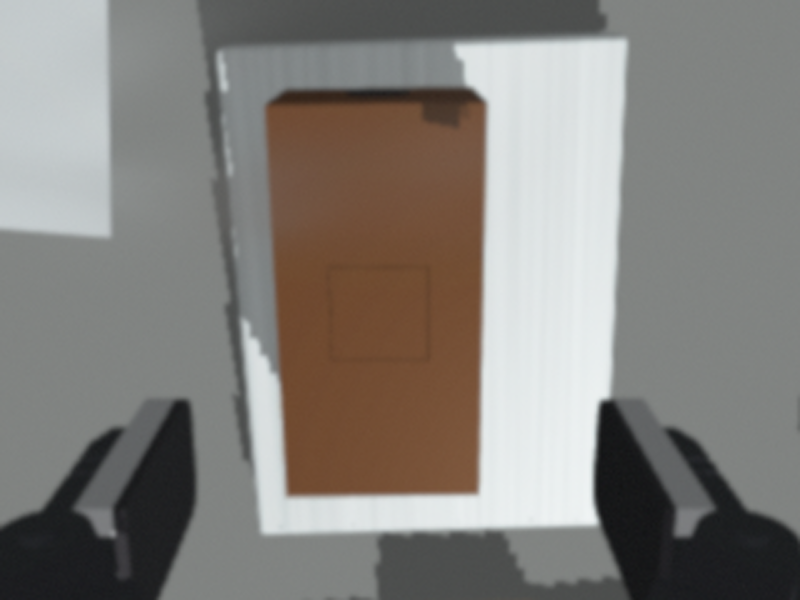

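Call:
{"op": "servo_tool", "data": {
  "moves": [
    [[0,0.003,-0.004,0.08,-0.1,2,7],[0,0.003,-0.004,0.08,-0.1,2,7],[0,0.003,0,0.08,-0.1,2,7],[0,0.003,0,0.05,-0.05,1.2,7],[0,0,0,0,0,0,7]]
  ]
}}

```text
time: 22.67
ee_pos: [0.5959, -0.0394, 0.0129]
tcp_rot: [179.9, 0.8, 174.5]
wrist_force: [0.1, 0.0, 0.1]
opening: 0.0703
```

```bash
python3 -c "
from plan import *
st();c=imaging.calibration('wrist');im=imaging.camera('wrist');crop(im,120,100,320,240,2.5,'w22.png');plan([.591,-.039,-.012],[180,0,175],7.0,2.5,.12);s=imaging.camera('scene');crop(s,200,140,120,90,6.5,'s22.png')"
```

```text
t 22.67 [ 0.5959 -0.0394  0.0129] [179.9269   0.7759 174.4774] F [0.0858 0.0234 0.0917] M [ 0.0527 -0.0113  0.0251] op 0.0703
2 rows
[[0.001, 0.007, -0.004, 0.29, -0.01, 1.31, 7.0], [0.0, 0.008, -0.005, 0.29, -0.0, 1.31, 7.0]]
```

View pics/w22.png

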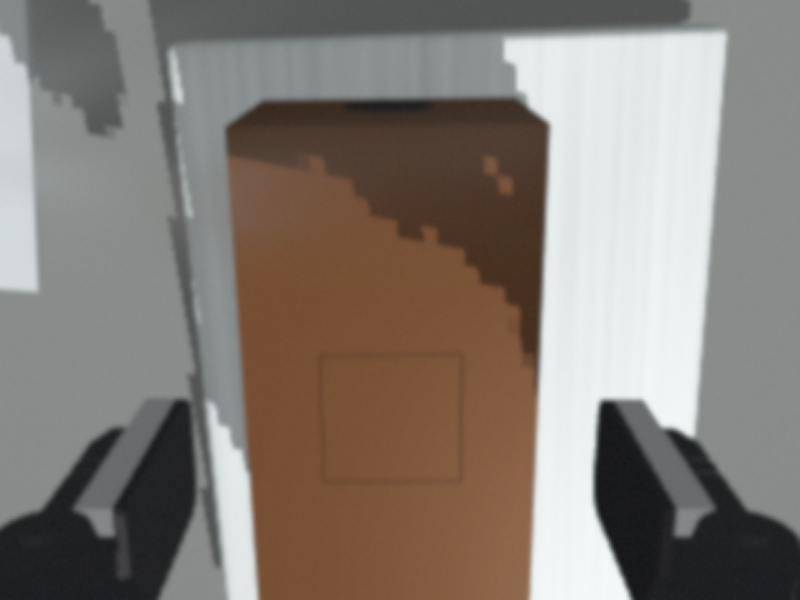

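View pics/s22.png

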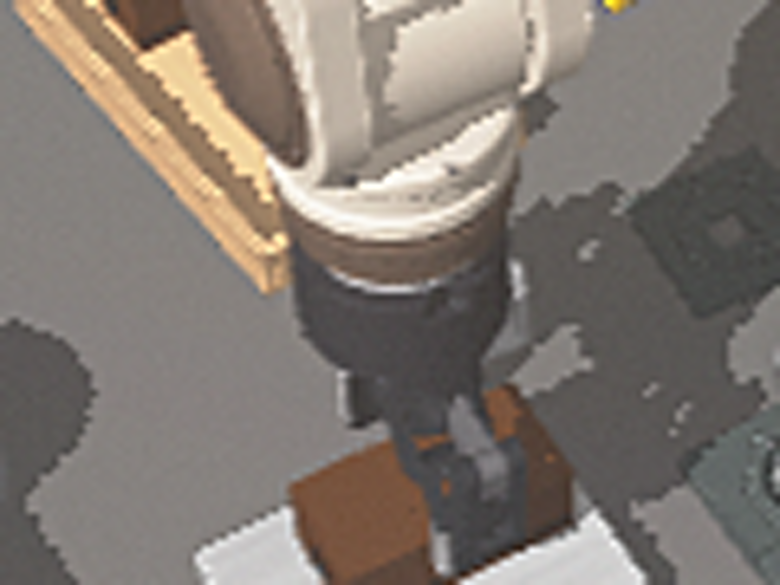

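Call:
{"op": "servo_tool", "data": {
  "moves": [
    [[0,0.007,-0.004,0.3,-0.03,0.9,7],[0,0.007,-0.004,0.25,0,0.8,7],[0,0,0,0,0,0.5,7],[0,0,0,0,0,0,6]]
  ]
}}

```text
time: 23.1
ee_pos: [0.594, -0.0392, -0.004]
tcp_rot: [179.9, 0.4, 175.0]
wrist_force: [-0.8, -0.4, -0.9]
opening: 0.0606
```

```bash
python3 -c "
from plan import *
st();c=imaging.calibration('wrist');im=imaging.camera('wrist');crop(im,120,100,320,240,2.5,'w23.png');plan([.591,-.039,-.012],[180,0,175],7.0,2.5,.12)"
```

```text
t 23.1 [ 0.594  -0.0392 -0.004 ] [179.9128   0.4269 174.9726] F [-0.8326 -0.3878 -0.892 ] M [ 0.0304  0.0267 -0.0171] op 0.0606
1 rows
[[0.002, 0.008, -0.001, 0.31, -0.01, 0.84, 7.0]]
```

View pics/w23.png

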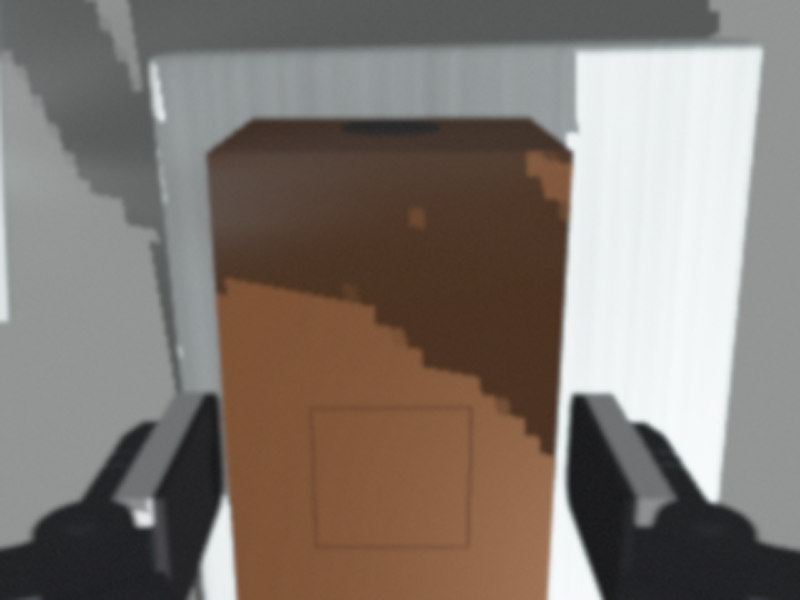

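Call:
{"op": "servo_tool", "data": {
  "moves": [
    [[0,0.007,0,0.25,0,0.5,6],[0,0,0,0,0,0.4,5.8],[0,0,0,0,0,0,4],[0,0,0,0,0,0,4],[0,0,0,0,0,0,4],[0,0,0,0,0,0,4],[0,0,0,0,0,0,4]]
  ],
  "force": 90
}}

```text
time: 23.73
ee_pos: [0.5919, -0.0391, -0.0125]
tcp_rot: [179.9, 0.1, 175.0]
wrist_force: [0.9, 0.2, -0.2]
opening: 0.0493
```

Call:
{"op": "servo_tool", "data": {
  "moves": [
    [[0,0,0,0,0,-0.4,4],[0,0,0,0,0,-0.8,4],[0,0,0,0,0,-1.2,4],[0,0,0,0,0,-1.2,4],[0,0,0,0,0,0,4]]
  ]
}}

```text
time: 24.15
ee_pos: [0.5905, -0.039, 0.0256]
tcp_rot: [179.9, -0.1, 175.0]
wrist_force: [1.0, 0.2, -2.3]
opening: 0.0488
```

```bash
python3 -c "
from plan import *
st();c=imaging.calibration('wrist');im=imaging.camera('wrist');crop(im,120,100,320,240,2.5,'w24.png')"
```

```text
t 24.15 [ 0.5905 -0.039   0.0256] [179.9314  -0.1205 174.9625] F [ 1.042   0.2125 -2.3003] M [-0.0251 -0.0098 -0.0491] op 0.0488
```

View pics/w24.png

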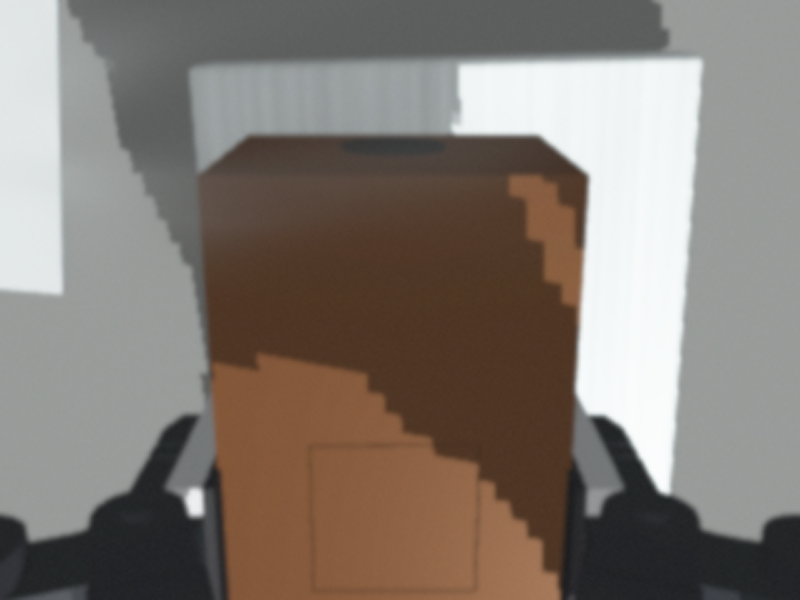

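```bash
python3 -c "
from plan import *
plan([.59,-.039,.105],[180,0,175],4.0,2.2)
import plan as P
"
```

```text
4 rows
[[0.0, -0.001, -0.0, 0.01, 0.0, -2.01, 4.0], [0.0, -0.001, -0.0, 0.01, 0.0, -2.01, 4.0], [0.001, -0.0, -0.0, 0.01, 0.0, -2.01, 4.0], [0.0, -0.001, -0.001, 0.01, 0.0, -2.01, 4.0]]
```

Call:
{"op": "servo_tool", "data": {
  "moves": [
    [[0,0,0,0,0,-1.5,4],[0,0,0,0,0,-2,4],[0,0,0,0,0,-2,4],[0,0,0,0,0.5,-1.5,4],[0,0,0,0,1.2,0,4]]
  ]
}}

```text
time: 24.62
ee_pos: [0.5908, -0.0232, 0.096]
tcp_rot: [180.0, -0.3, 174.8]
wrist_force: [-0.2, 0.8, -3.3]
opening: 0.0489
```

```bash
python3 -c "
from plan import *
st();plan([.56,.13,.11],[180,0,174],4.0,2.5)
"
```

```text
t 24.62 [ 0.5908 -0.0232  0.096 ] [179.9624  -0.3106 174.843 ] F [-0.1999  0.7889 -3.3301] M [-0.0083 -0.048   0.0132] op 0.0489
7 rows
[[0.0, -0.001, 0.002, 0.64, 2.14, -0.19, 4.0], [0.0, -0.001, 0.002, 0.64, 2.14, -0.2, 4.0], [0.0, -0.001, 0.002, 0.64, 2.14, -0.2, 4.0], [0.0, -0.001, 0.002, 0.65, 2.14, -0.2, 4.0], [0.0, -0.0, 0.002, 0.65, 2.13, -0.19, 4.0], [0.0, -0.001, 0.002, 0.66, 2.13, -0.2, 4.0], [0.001, -0.0, 0.003, 0.66, 2.13, -0.2, 4.0]]
```

Call:
{"op": "servo_tool", "data": {
  "moves": [
    [[0,-0.001,0.002,0.5,2.1,-0.3,4],[0,-0.001,0.002,0.6,2.2,-0.3,4],[0,-0.001,0.002,0.6,2.2,-0.3,4],[0,-0.001,0.002,0.7,2.2,-0.3,4],[0,-0.001,0.002,0.7,2.2,-0.3,4],[0,0,0.002,0.7,2.2,-0.2,4],[0,0,0.002,0.9,2.2,-0.2,4]]
  ]
}}

```text
time: 25.2
ee_pos: [0.5573, 0.1417, 0.1093]
tcp_rot: [180.0, -0.2, 173.8]
wrist_force: [0.6, -0.3, -3.1]
opening: 0.0488
```

```bash
python3 -c "
from plan import *
st();plan([.441,.3125,.11],[180,0,173],4.0,2.5)
"
```

```text
t 25.2 [0.5573 0.1417 0.1093] [179.994   -0.2073 173.7554] F [ 0.5563 -0.3016 -3.1407] M [ 0.0535 -0.0699  0.0157] op 0.0488
9 rows
[[0.0, -0.0, 0.001, 1.49, 1.75, -0.0, 4.0], [0.0, -0.0, 0.002, 1.49, 1.74, -0.0, 4.0], [0.0, -0.001, 0.001, 1.5, 1.74, -0.0, 4.0], [0.0, -0.0, 0.002, 1.5, 1.74, -0.01, 4.0], [0.0, -0.001, 0.001, 1.5, 1.74, -0.0, 4.0], [0.0, -0.0, 0.002, 1.5, 1.74, -0.01, 4.0], [0.0, -0.001, 0.001, 1.51, 1.73, -0.01, 4.0], [0.0, -0.0, 0.002, 1.51, 1.73, -0.01, 4.0], [0.0, -0.001, 0.001, 1.51, 1.73, -0.0, 4.0]]
```

Call:
{"op": "servo_tool", "data": {
  "moves": [
    [[0,0,0.001,1.4,1.7,0,4],[0,0,0.002,1.5,1.75,0,4],[0,0,0.001,1.5,1.75,0,4],[0,0,0.002,1.5,1.75,0,4],[0,0,0.001,1.5,1.75,0,4],[0,0,0.002,1.5,1.75,0,4],[0,0,0.001,1.4,1.6,0,4],[0,0,0,0.8,1,0,4],[0,0,0,0.4,0.5,0,4],[0,0,0,0,0,0,4]]
  ]
}}

```text
time: 26.03
ee_pos: [0.4458, 0.3054, 0.0982]
tcp_rot: [-179.8, -0.7, 173.6]
wrist_force: [-0.4, 0.4, -3.3]
opening: 0.0489
```

```bash
python3 -c "
from plan import *
st();plan([.441,.3125,.07],[180,0,173],4.0,2.5)
cv2.imwrite('pics/w25.png',imaging.camera('wrist'));s=imaging.camera('scene');crop(s,320,190,160,120,5,'s25.png')
c=imaging.calibration('wrist')
"
```

```text
t 26.03 [0.4458 0.3054 0.0982] [-179.8347   -0.7315  173.6186] F [-0.3842  0.442  -3.3263] M [-0.008   0.0093  0.018 ] op 0.0489
2 rows
[[-0.001, -0.006, 0.005, 0.26, 0.33, 1.41, 4.0], [-0.002, -0.007, 0.006, 0.27, 0.33, 1.41, 4.0]]
```

View pics/w25.png

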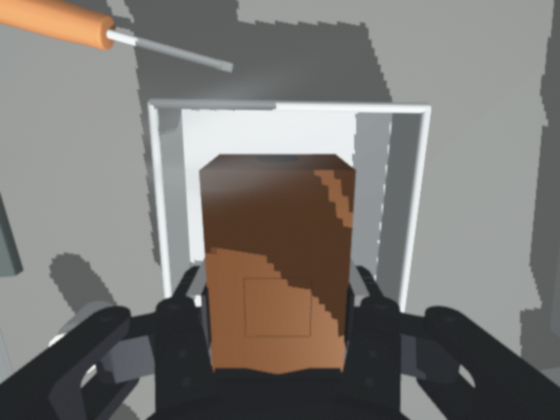

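View pics/s25.png

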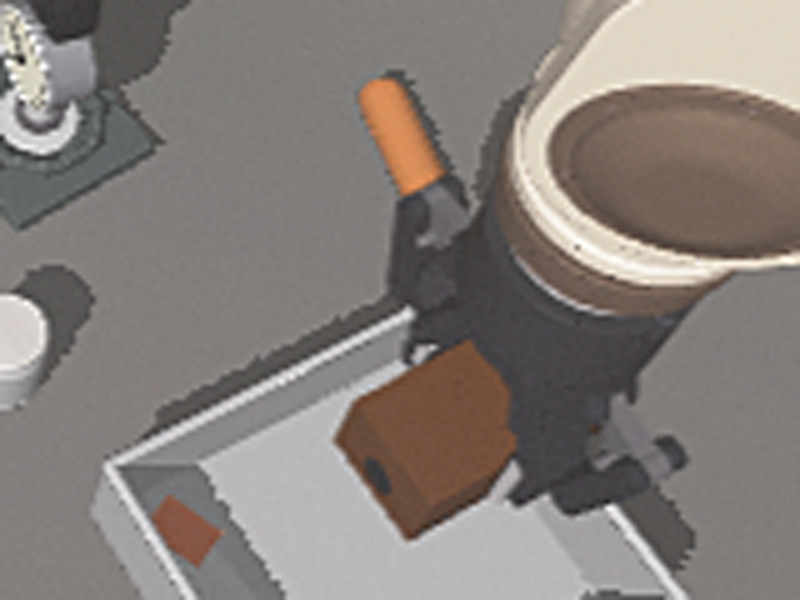

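```bash
python3 -c "
from plan import *
c=imaging.calibration('wrist')
a=onz(c,(153,104),.06);b=onz(c,(428,107),.06);print(a,b,np.linalg.norm(a-b));d=(b-a)/np.linalg.norm(b-a);m=(a+b)/2
ex=np.array([d[1],-d[0],0]);print(ex,np.degrees(np.arctan2(ex[1],ex[0])));print('centre',m+ex*.0935,'bay',m+ex*(.0935-.028))"
```

```text
[0.3664 0.2355 0.06  ] [0.387  0.4035 0.06  ] 0.1693256111088068
[ 0.9925 -0.1219  0.    ] -7.004112418508436
centre [0.4695 0.3081 0.06  ] bay [0.4417 0.3115 0.06  ]
```

Call:
{"op": "servo_tool", "data": {
  "moves": [
    [[-0.001,-0.006,0.005,0.25,0.3,1.2,4],[-0.002,-0.006,0.005,0.25,0.3,1.5,4],[0,0,0,0,0,1.5,4],[0,0,0,0,0,1.5,4],[0,0,0,0,0,1,4],[0,0,0,0,0,0,4]]
  ]
}}

```text
time: 26.63
ee_pos: [0.4462, 0.3069, 0.0288]
tcp_rot: [180.0, 0.2, 172.6]
wrist_force: [-0.0, -0.6, -3.5]
opening: 0.0492
```

```bash
python3 -c "
from plan import *
st();plan([.4417,.3115,-.026],[180,0,173],4.0,2.5)
cv2.imwrite('pics/w26.png',imaging.camera('wrist'))
"
```

```text
t 26.63 [0.4462 0.3069 0.0288] [179.9903   0.1687 172.5723] F [-0.0488 -0.573  -3.512 ] M [-0.0335 -0.0033 -0.0078] op 0.0492
3 rows
[[0.0, 0.001, -0.002, 0.17, 0.13, 1.83, 4.0], [0.0, 0.001, -0.003, 0.17, 0.14, 1.83, 4.0], [0.0, 0.001, -0.002, 0.18, 0.13, 1.82, 4.0]]
```

View pics/w26.png

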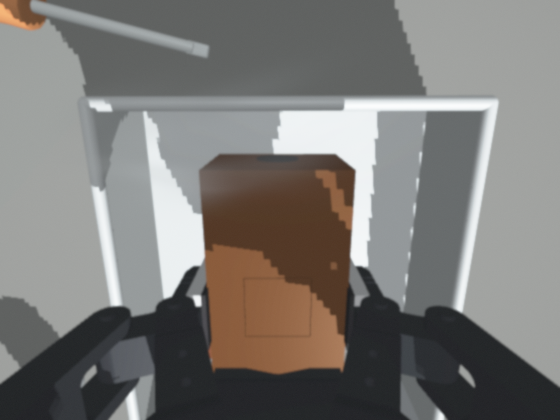

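Call:
{"op": "servo_tool", "data": {
  "moves": [
    [[0,0.001,-0.002,0.15,0.2,1.5,4],[0,0.001,-0.003,0.15,0.2,1.5,4],[0,0,0,0.1,0.1,1.2,4],[0,0,0,0,0,0.6,4],[0,0,0,0,0,0,4]]
  ]
}}

```text
time: 27.1
ee_pos: [0.4469, 0.3125, -0.0156]
tcp_rot: [179.8, 0.4, 172.7]
wrist_force: [-0.5, 0.1, -3.7]
opening: 0.049
```

```bash
python3 -c "
from plan import *
st();plan([.4417,.3115,-.028],[180,0,173],4.0,2.5)
"
```

```text
t 27.1 [ 0.4469  0.3125 -0.0156] [179.7537   0.3551 172.6822] F [-0.5252  0.0607 -3.691 ] M [-0.0144  0.0129 -0.0122] op 0.049
1 rows
[[0.004, 0.006, -0.006, 0.51, -0.17, 1.24, 4.0]]
```

Call:
{"op": "servo_tool", "data": {
  "moves": [
    [[0.003,0.005,0,0.4,-0.1,0.7,4],[0,0,0,0,0,0.4,4],[0,0,0,0,0,0.15,4],[0,0,0,0,0,0.1,4]]
  ]
}}

```text
time: 27.43
ee_pos: [0.4437, 0.3124, -0.0281]
tcp_rot: [179.8, 0.2, 172.7]
wrist_force: [0.5, -0.9, -3.8]
opening: 0.0487
```

Call:
{"op": "servo_tool", "data": {
  "moves": [
    [[0,0,0,0,0,0.1,4],[0,0,0,0,0,0.05,4]]
  ]
}}

```text
time: 27.6
ee_pos: [0.4439, 0.3126, -0.0293]
tcp_rot: [179.8, 0.2, 172.7]
wrist_force: [0.7, 0.2, -4.6]
opening: 0.049
```

Call:
{"op": "servo_tool", "data": {
  "moves": [
    [[0,0,0,0,0,0,5.2],[0,0,0,0,0,0,5.8],[0,0,0,0,0,0,6.5],[0,0,0,0,0,0,6.8],[0,0,0,0,0,-0.3,6.8]]
  ]
}}

```text
time: 28.02
ee_pos: [0.4453, 0.3135, -0.0242]
tcp_rot: [179.7, 0.3, 172.7]
wrist_force: [-0.0, 0.6, 0.1]
opening: 0.0678
```

```bash
python3 -c "
from plan import *
st()
cv2.imwrite('pics/w27.png',imaging.camera('wrist'))
"
```

```text
t 28.02 [ 0.4453  0.3135 -0.0242] [179.6809   0.3408 172.6568] F [-0.0352  0.5797  0.0988] M [-0.0145  0.0038 -0.0261] op 0.0678
```

View pics/w27.png

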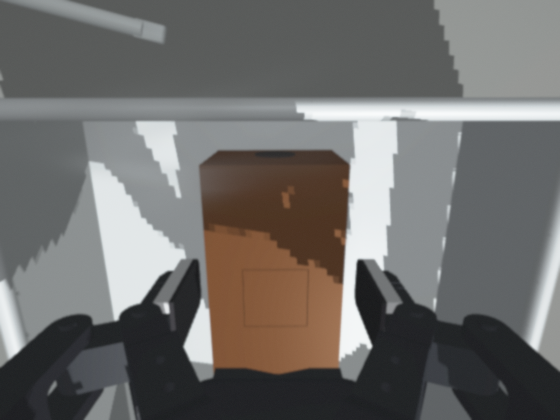

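Released, with the fingers clear on both sides. Straight up.

Call:
{"op": "servo_tool", "data": {
  "moves": [
    [[0,0,0,0,0,-1,6.8],[0,0,0,0,0,-2,6.8],[0,0,0,0,0,-2.5,6.8],[0,0,0,0,0,-3,6.8],[0,0,0,0,0,-3,6.8],[0,0,0,0,0,-3,6.8],[0,0,0,0,0,-3,6.8],[0,0,0,0,0,-3,6.8],[0,0,0,0,0,-1.5,6.8],[0,0,0,0,0,0,6.8]]
  ]
}}

```text
time: 28.9
ee_pos: [0.4419, 0.3111, 0.2144]
tcp_rot: [179.5, 0.5, 172.7]
wrist_force: [0.7, 0.0, 0.2]
opening: 0.0679
```

```bash
python3 -c "
from plan import *
st();print(bot.get_obs()['q'])
c=imaging.calibration('wrist');cv2.imwrite('pics/w28.png',imaging.camera('wrist'));cv2.imwrite('pics/s28.png',imaging.camera('scene'));t=imaging.camera('top');cv2.imwrite('pics/t28.png',t)
"
```

```text
t 28.9 [0.4419 0.3111 0.2144] [179.5419   0.4895 172.6553] F [0.6856 0.0002 0.2063] M [ 0.021  -0.0344  0.0374] op 0.0679
[35.1395  3.4002 10.712  96.6415  0.0073 42.4823]
```

View pics/w28.png

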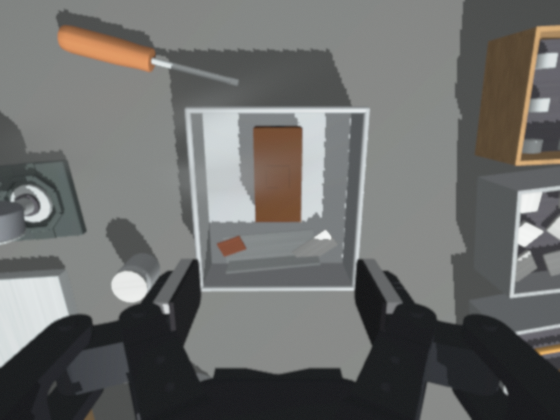

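View pics/s28.png

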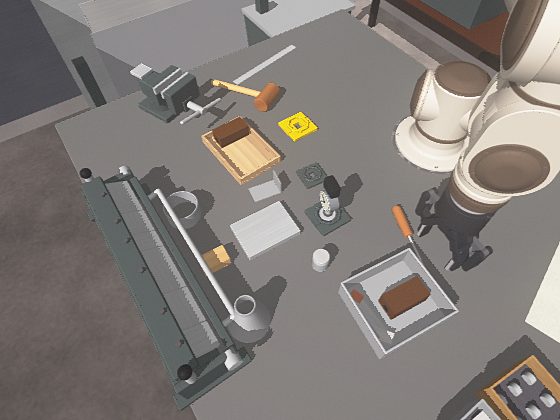

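View pics/t28.png

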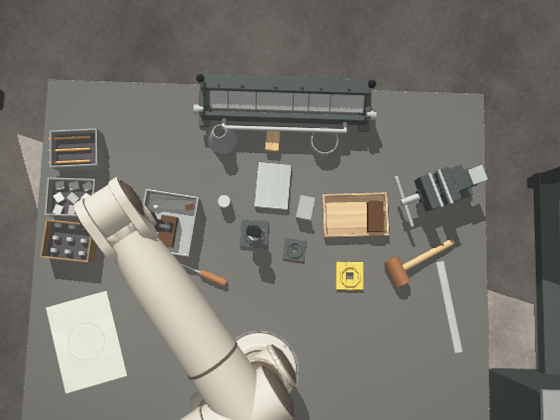

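```bash
python3 -c "
from h import *
s=cv2.imread('pics/s28.png');crop(s,295,165,70,70,8,'s28a.png')"
```

```text
(no output)
```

View pics/s28a.png

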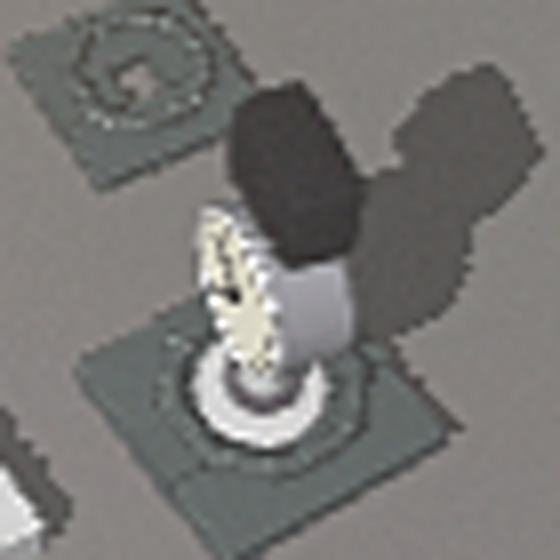

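The gauge stands upright with its foot inside the lip. Handing in.

```bash
python3 -c "
from workcell import bot
print(bot.job_done());print(bot.get_obs()['time'])"
```

```text
the job is handed in; nothing more can be done
None
the job is handed in; nothing more can be done
```

I pressed the gauge onto the middle of the pad and read it as soft, so the pad is now in the scrap box. The job was handed in at about 29 s.

**Press:** The foot was flat and within about 2 mm of the centre. I held it at roughly 12–16 N for about 2.7 s, the last second at about 16 N. These are wrist readings corrected for the gauge's weight; I did not measure the contact force directly.

**Reading:** The short broad hand stands at the third of the ten scale divisions, about 1.4 rad. That is well below mid-scale (2.36 rad).

**Last pictures:**
- The gauge stands upright in the larger dark rest, with its foot inside the lip.
- The pad lies flat in the free part of the scrap box.
- The other things on the bench look unmoved.
- The gripper is clear of everything.

**Checks that failed or disagreed:**
- **TCP offset:** The fingertips sat about 48 mm behind the reported TCP in the pictures. Because of this my first grasp closed on air above the handle, and I then worked from the images.
- **Camera offset:** The top and wrist cameras disagreed by 3–4 mm.
- **Joint 6 at its limit:** While reading the dial, joint 6 was measured at 180.02° against its 180° limit, so it was marginally past. I turned it back straight away. Nothing reported a fault, but I cannot rule out that it counts against the range limit.

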